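# Fit a fresh cell to the moisture meter

### The job

Pluck the short, fat cell out of its pocket in the sloped tray under the tool rail and fit it into the open battery holder on the moisture meter, knobbed end against the fixed wall and flat end against the sprung contact. Then push straight down on it, holding about 15 N for a moment, until it lies fully home and level on the holder's floor, and let go; do not crush the meter, and leave the two long cells, the mallet and the mug where they are.

Things in the scene. Friction and masses are not known exactly. Their poses are not given: they have to be found in the camera images.
- cell: short, fat steel battery cell, 17 mm in diameter, 34 mm long in all, about 18 g. Its +x end carries a contact knob 8 mm across, 2 mm high (part of the 34 mm); the -x end is flat. Origin: on its underside line, as it lies in the tray, at the flat end; x runs along the cell to the knob, z across it, away from the tray. Starts in one of three pockets, flat end down the slope
- cell_center (a point): middle of that cell, on its axis, 17 mm from either end
- cell_nub (a point): end face of that cell's knob, on its axis
- station: fixed plywood stand with a tray sloping up 35 degrees toward +x, under a tool rail. Origin on the bench under its middle; x points away from its open front, z up. Three pockets at y = -50, 0, 50 mm, each 54 mm long up the slope, 19 mm wide, 4 mm deep, a cell lying in each; the tray between them is flat. Side walls 226 mm apart inside (x -12 to 48 mm)
- rail_edge (a point): middle of the lower front edge of the wooden tool rail that runs over the tray from side wall to side wall, station frame x = -11, z = 128 mm. The rail is 250 mm long, 22 mm deep (to x = +11 mm), 14 mm thick. A gripper pointing straight down over the cells fouls it: come in tilted, from the front
- pocket0 (a point): lower end of the pocket floor at y = -50 mm of the station (station frame x = -30 mm, z = 32 mm)
- pocket1 (a point): the same for the middle pocket
- pocket2 (a point): the same for the pocket at y = +50 mm
- meter: moisture meter lying face down in a cradle, fixed to the bench, grey plastic, 160 x 80 x 42 mm with two steel probe pins at its +x end. Origin on the bench under its middle; x along it toward the pins, z up. The black battery holder stands on its top
- bay (a point): middle of the battery holder's floor, 48 mm above the bench, axes as the meter. Home, the cell lies along x, its axis 8.5 mm above this point. Fixed end wall: inner face at x = +17 mm, 12 mm high, flared lip to 17 mm. Side rails 4 mm high, y = +-10 to +-14 mm; sides otherwise open. Spring housing 14 mm high, x = -33 to -39 mm
- contact (a joint): travel (m) of the sprung steel contact plate toward the meter's -x, 0 to 6 mm; 3 mm with the cell home; 1.2 N at rest plus 0.3 N per mm. Inner face at x = -14 mm at rest: upright for 6 mm above the floor, then a ramp leaning back 25 degrees up to 16 mm; 14 mm wide. The mouth at the top is 37 mm long. A cell merely laid in stays up on the ramp at its flat end
- long_cell_a: a longer, thinner cell, 14 mm in diameter, 50 mm long, leave alone. Origin on its underside at the lower, flat end; x along it to its knob
- long_cell_b: another such long cell, leave alone
- mallet: loose wooden mallet lying on the bench, handle along its x from -110 mm, head 60 x 130 x 60 mm centred at x = +140 mm; origin under the handle's middle on the bench; leave alone
- mug: white ceramic mug, 82 mm across, 95 mm high, handle at its +y; origin at its foot's centre; leave alone

How it is judged:
On the way, in this order (a step that is already met when the one before it is completed fails the run):
1. the short cell is lifted out of the tray (distance between cell_center and pocket0 above 0.045 m and distance between cell_center and pocket1 above 0.045 m and distance between cell_center and pocket2 above 0.045 m and height (world z) of cell_center above 0.07 m), for 0.1 s.
2. the short cell lies home in the holder and is pressed down firmly there: more than 10.5 N in all between cell and meter (about 6 N of it is the spring's squeeze) (horizontal distance between cell_center and bay below 0.004 m and z of cell_center in the frame of bay between 0.006 and 0.0105 m and angle between the x axis of cell and the x axis of meter, either way round below 0.08 rad and x of cell_nub in the frame of bay above 0.01 m and contact force between cell and meter above 10.5 N), for 0.1 s.
At the end, for the whole second after the job is handed in: The short cell lies at rest in the battery holder: its middle within 4 mm of the holder's middle, its axis 6 to 10.5 mm above the holder's floor and within 0.08 rad of the holder's length, knob to the fixed wall; the long cells within 10 mm, mallet and mug within 15 mm of where they began (horizontal distance between cell_center and bay below 0.004 m and z of cell_center in the frame of bay between 0.006 and 0.0105 m and angle between the x axis of cell and the x axis of meter, either way round below 0.08 rad and x of cell_nub in the frame of bay above 0.01 m and linear speed of cell below 0.01 m/s and distance of each of long_cell_a, long_cell_b from where it was at the start of the episode below 0.01 m and distance of each of mallet, mug from where it was at the start of the episode below 0.015 m); the robot touches nothing.
It fails at once if the meter or the cell in it is pressed with more than 60 N (contact force between any of the arm, the fingers, cell and meter above 60 N).
It fails at once if a long cell, the mallet or the mug is disturbed (distance of any of long_cell_a, long_cell_b from where it was at the start of the episode above 0.01 m or distance of any of mallet, mug from where it was at the start of the episode above 0.015 m).
It also fails if it takes over 54 s, if anything falls off the work surface, if the arm or the gripper's body presses on something with over 40 N, if the wrist force passes 120 N, or if a joint passes its speed limit or range.

### The arm

A 6-joint arm with a two-finger parallel gripper is mounted at the origin on the work surface. World frame = base frame: x ahead of the robot, y to its left, z up, the work surface at z = 0. Lengths are in m, angles in rad, forces in N, time in s.
With the tool pointing down it reaches from about 0.3 to 0.85 m from the base axis. Payload 5.4 kg.
Tool frame: the origin (TCP) lies on the centre line of the jaws, within the pads' length; the fingertips stand manip.tip_reach ahead of it and the grasp point (between the pads) lies 8 mm behind it (manip.tip_reach is the distance from the TCP to the fingertips, in m); z points along the fingers, y is the direction in which the jaws open and shut (so a half turn about z gives the same grasp; the last joint's range is limited). The gripper opens to 85 mm and grips with 20 to 120 N. Pads are 22 mm wide; open, the fingers measure 114 mm over their backs; the gripper's body (76 mm by 85 mm) begins 54 mm behind the grasp point. The pads swing forward as they close: fully open they stand 13 mm farther back than shut.
Start: joints at [-1.35, 0.158, 1.597, -0, 1.386, -0.21], TCP at [0.24, -0.522, 0.215] pointing down, gripper open.
Joint ranges: [-2.91, 2.91], [-0.94, 2.29], [0.18, 2.7], [-1.29, 4.43], [0.17, 2.64], [-3, 3]. Speed limits (rad/s): [2.57, 2.57, 3.14, 3.14, 3.14, 3.14].

### API

Orientations are given as a unit quaternion [x, y, z, w].
In Python, from plant import manip, eyes, find_in, silhouettes gives the robot as it stands. The module is installed in compiled form; this text tells all that it offers.
- The arm moves only by the tool drive_tool, never from a script. Its argument "motion" is a list that holds one entry, the list of rows, each a list of 5 numbers: the closure, from -1 (fully open) to 1 (shut), so that 0 is half open, then the shift along the tool's x, y, z in m, then the turn about the tool's z in degrees. A call has 1 to 8 rows; each row is the pose to reach, as a shift and turn from the pose measured when the call began, along the tool's axes at that moment; what a row does not reach only later rows make up. A row lasts 1/12 s, in which the tool goes at most 41.7 mm and 7.16 degrees, less where a joint would pass 70% of its speed; a pose out of reach is approached as far as the arm can. A call with a gripper value outside its range is refused whole. The fingers move at their own pace and stop on an object; "squeeze" is the grip in N (left out, the last holds). Time passes only in rows, so rows that repeat a pose let the fingers close. It gives the time, the measured TCP pose, the force and the opening at its end, in the units of the state.
- manip.observe(): the state, without advancing time (a new reading comes with each control period).
- eyes.grab_frame(name): name is "scene" or "top"; returns the picture (420x560x3 uint8, red, green, blue); there is no depth.
- eyes.calibration(name): a dict with "fov_y" (degrees; the focal length in pixels is half the picture's height over the tangent of half this angle, whatever the lens; pixels are square), "cx", "cy" (the principal point, pixels), "dist_coeffs" ([k1, k2, p1, p2, k3] as OpenCV has them; the pictures are not rectified), "extrinsics" (4x4, takes a point from world to camera coordinates). Camera axes: x right, y up, looking along -z (the intrinsics and any distortion apply to the point x, -y, -z); pixel columns grow to the right and rows downward; lengths in m; the calibration is good to about 2 mm. A picture is of the moment at which its call begins. calibration takes no time and is no camera call.
- manip.finish_job(): hands the job in, once; it reports no verdict.
Trained networks look in the newest picture that a camera, given by its name, has taken for a name from the list of things; names that differ only in an ending like _2 or _b are one class to them, and where a whole thing is asked for, a point or a joint stands for the part that bears it (a point fixed in the world has none). Each returns a list of dicts, best first, with "score" (0 to 1); they miss things now and then, are a little off and sometimes report something else, mostly with a low value. They report only what shows in the picture. A call takes as long as a camera call.
- find_in(label, camera): "centre" ([row, column] in pixels, amid what is visible of it).
- silhouettes(label, camera): "mask" (420x560 bool, what is visible of it) and "centre" ([row, column] in pixels, amid what is visible of it).
The state is a dict: "time": time; "joint_pos": joint angles; "joint_vel": joint speeds; "joint_torque": joint torques, N m; "eef_pos": TCP position; "orientation": TCP orientation; "force": force on the tool from outside, world axes, zero at the start; "moment": the same for the moment, N m; "gripper_width": opening from 0.0 (shut) to 1.0 (fully open).
Only numpy, scipy, OpenCV 4.12 (cv2) and the standard library are available. Lean on these libraries where they do the work, as an engineer would, in place of code of your own. Each camera call takes 0.05 s, during which the arm holds its last target. There are 200 camera calls.

## Working session

There is one attempt and no reset: what is moved stays moved. The work goes in short steps, Python scripts to look and compute and a tool call to move; the robot and the scene stay as the last step left them, time stands still between calls to the robot, and variables do not carry over. Pictures are saved under pics/ and viewed, about 8 in all and at most 12, crops included, and the job is handed in when it is done.

Besides the shell and the picture viewer there is one more tool, called as name(argument=value, ...) on one line, values as JSON. drive_tool: Moves the arm, as the interface text tells. Its arguments: {"type":"object","properties":{"motion":{"type":"array","items":{"type":"array","items":{"type":"array","items":{"type":"number"}}}},"squeeze":{"type":"number"}},"required":["motion"]}

```bash
mkdir -p pics; cat > h.py <<'E'
import numpy as np, cv2
from plant import manip, eyes, find_in, silhouettes
from scipy.spatial.transform import Rotation as R
np.set_printoptions(precision=4, suppress=True)
def cal(n):
    c=eyes.calibration(n); f=210/np.tan(np.radians(c["fov_y"])/2)
    K=np.array([[f,0,c["cx"]],[0,f,c["cy"]],[0,0,1.]]); E=np.array(c["extrinsics"])
    E=np.diag([1,-1,-1,1.])@E
    return K,np.array(c["dist_coeffs"],float),E
def proj(n,P):
    K,d,E=cal(n); return cv2.projectPoints(np.atleast_2d(np.array(P,float)),cv2.Rodrigues(E[:3,:3])[0],E[:3,3],K,d)[0][:,0]
def ray(n,uv):
    K,d,E=cal(n); u=cv2.undistortPoints(np.array(uv,float).reshape(-1,1,2),K,d)[:,0]
    r=np.c_[u,np.ones(len(u))]@E[:3,:3]; return -E[:3,:3].T@E[:3,3], r
def atz(n,uv,z):
    o,r=ray(n,uv); return o+r*((z-o[2])/r[:,2])[:,None]
def shot(n,f,crop=None,s=1):
    im=eyes.grab_frame(n)[:,:,::-1]
    if crop: im=im[crop[0]:crop[1],crop[2]:crop[3]]
    cv2.imwrite("pics/"+f,cv2.resize(im,None,fx=s,fy=s,interpolation=cv2.INTER_CUBIC))
E
python3 - <<'E'
from h import *
s=manip.observe(); print({k:np.array(v) for k,v in s.items()}, manip.tip_reach)
a=[eyes.grab_frame(n)[:,:,::-1] for n in("scene","top")]
for n,i in zip(("scene","top"),a):
    cv2.imwrite(f"pics/{n}0.png",i)
    K,d,E=cal(n); print(n,K[0,0],d,"cam",-E[:3,:3].T@E[:3,3],"fwd",E[2,:3])
    for l in("cell","long_cell_a","station","meter","bay","rail_edge","mallet","mug","contact"):
        print(n,l,[(np.round(r["score"],2),np.round(r["centre"],1)) for r in find_in(l,n)[:4]])
E
```

```text
{'time': array(0.), 'joint_pos': array([-1.3501,  0.159 ,  1.5983,  0.    ,  1.3862, -0.2101]), 'joint_vel': array([ 0.0002, -0.0005, -0.0013,  0.0002, -0.0006, -0.0006]), 'joint_torque': array([  0.0004, -39.5995, -33.1432,  -0.0002,   0.0083,   0.    ]), 'eef_pos': array([ 0.24  , -0.5218,  0.2144]), 'orientation': array([ 0.9769,  0.2137,  0.    , -0.001 ]), 'force': array([ 0.3341,  0.4903, -0.6021]), 'moment': array([ 0.0288,  0.0715, -0.0098]), 'gripper_width': array(0.9955)} 0.011
scene 535.2967760981918 [-0.1707  0.      0.      0.      0.    ] cam [ 1.4535 -0.6542  0.865 ] fwd [-0.6616  0.4285 -0.6154]
scene cell []
scene long_cell_a [(np.float64(0.5), array([164.5, 355. ])), (np.float64(0.42), array([178.2, 362.1]))]
scene station [(np.float64(0.88), array([168.7, 368.6])), (np.float64(0.44), array([221.1, 223.7]))]
scene meter [(np.float64(0.96), array([220.7, 224.4]))]
scene bay [(np.float64(0.74), array([222.7, 224.2]))]
scene rail_edge [(np.float64(0.94), array([165.9, 365.8]))]
scene mallet [(np.float64(0.84), array([292.9, 143.7]))]
scene mug [(np.float64(0.79), array([242.6, 326.7])), (np.float64(0.2), array([220.1, 223.7]))]
scene contact [(np.float64(0.37), array([208.3, 219.1]))]
top 515.3446922848436 [0.068 0.    0.    0.    0.   ] cam [ 0.4732 -0.0849  1.2723] fwd [ 0.1195 -0.0108 -0.9928]
top cell [(np.float64(0.52), array([273.9, 148.7]))]
top long_cell_a [(np.float64(0.7), array([229.4, 155.6]))]
top station [(np.float64(0.74), array([250.4, 145.3])), (np.float64(0.71), array([254.7, 329.4]))]
top meter [(np.float64(0.58), array([255.7, 330.1]))]
top bay [(np.float64(0.6), array([252.8, 329. ]))]
top rail_edge [(np.float64(0.74), array([255.2, 143.4]))]
top mallet [(np.float64(0.71), array([197.3, 429.9])), (np.float64(0.39), array([274. , 149.6]))]
top mug [(np.float64(0.87), array([162.3, 262.2]))]
top contact []
```

View pics/scene0.png

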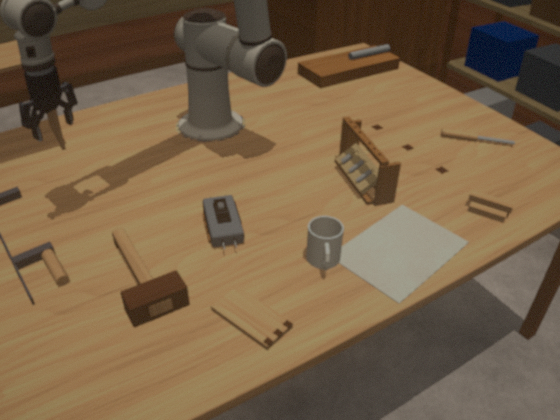

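View pics/top0.png

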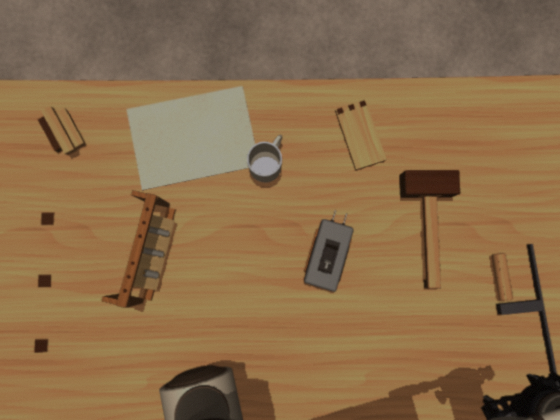

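The scene view shows the meter at about (col 224, row 220), the station at (368, 168), the mug at (325, 243) and the mallet at (145, 290). In the top view the station is at (147, 250), open to the right, and the meter is at (329, 255). Next I'll look closer at both.

```bash
python3 - <<'E'
from h import *
t=eyes.grab_frame("top")[:,:,::-1]; s=eyes.grab_frame("scene")[:,:,::-1]
c=lambda i,r,q,w,h,k:cv2.resize(i[r:r+h,q:q+w],(w*k,h*k),interpolation=cv2.INTER_CUBIC)
A=c(t,185,95,90,130,4); B=c(s,115,325,90,92,4) # 360x520, 360x368
C=c(t,205,295,65,92,4)
im=np.zeros((590,800,3),np.uint8)
im[:520,:360]=A; im[:368,370:730]=B
D=c(s,188,195,55,70,3); C3=c(t,205,297,65,72,3)
im[370:580,370:535]=D; im[370:586,560:755]=C3
cv2.imwrite("pics/crop1.png",np.clip(im*1.5,0,255).astype(np.uint8))
E
```

```text
(no output)
```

View pics/crop1.png

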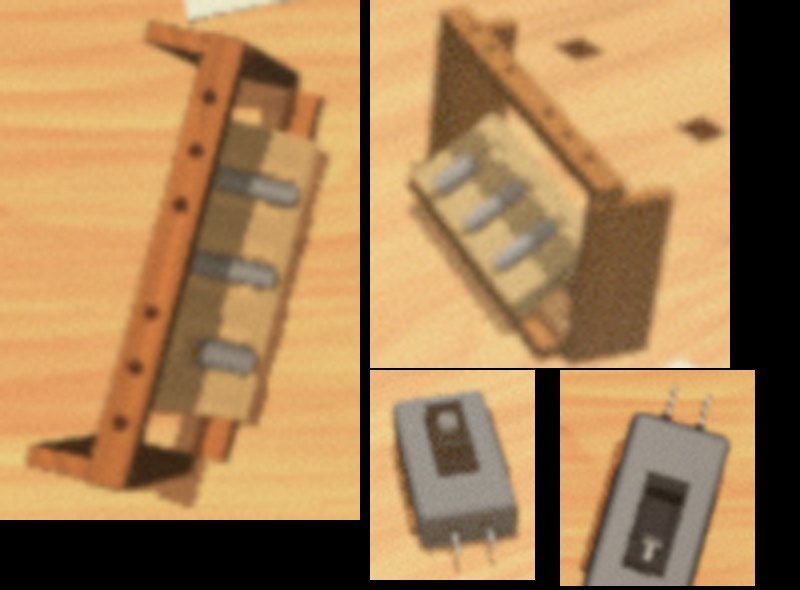

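The top crop shows three cells whose lower ends poke out right of the rail. The bottom one, at about (152, 274) and nearest the base, is shorter and fatter. I take it to be in pocket2, since station x points to world +y. The meter's holder is at about (329, 254). Now I'll fit poses from these features and the masks.

```bash
cat > fit.py <<'E'
from h import *
from scipy.optimize import least_squares, minimize
def fr(p,P):
    c,s=np.cos(p[2]),np.sin(p[2]); P=np.atleast_2d(np.array(P,float))
    return np.c_[p[0]+c*P[:,0]-s*P[:,1],p[1]+s*P[:,0]+c*P[:,1],P[:,2]]
E
python3 - <<'E'
from fit import *
t=lambda u,v:((u+.5)/4-.5+95,(v+.5)/4-.5+185)
s=lambda u,v:((u-370+.5)/4-.5+325,(v+.5)/4-.5+115)
m=.001
pts={"top":[(t(128,487),(-11,125,142)),(t(94,485),(11,125,142)),(t(243,40),(-11,-125,142)),(t(207,36),(11,-125,142)),
 (t(228,357),(-21,50,48.7)),(t(277,275),(-33.5,0,38)),(t(298,193),(-33.5,-50,38))],
 "scene":[(s(455,175),(-21,50,48.7)),(s(466,223),(-34,0,38)),(s(497,264),(-34,-50,38))]}
def res(p):
    return np.concatenate([(proj(n,fr(p,[np.array(q)*m for _,q in L]))-np.array([a for a,_ in L])).ravel() for n,L in pts.items()])
for k in (1,):
    r=least_squares(res,[.45,.35,1.3],loss="soft_l1"); print("station",r.x,np.degrees(r.x[2])); print(res(r.x).reshape(-1,2).round(1))
np.save("st.npy",r.x)
print("short cell",fr(r.x,np.array([-20.95,50,48.7])*m))
o=ray("top",t(228,357)); q=ray("scene",s(455,175))
A=np.c_[o[1][0],-q[1][0]]; k=np.linalg.lstsq(A,q[0]-o[0],rcond=None)[0]; print("tri",o[0]+o[1][0]*k[0],q[0]+q[1][0]*k[1])
# meter
M={}
for n in("top","scene"):
    eyes.grab_frame(n); c=[x for x in silhouettes("meter",n)]
    a=c[0]["mask"].astype(np.uint8); a=cv2.morphologyEx(a,cv2.MORPH_OPEN,np.ones((5,5))); M[n]=a; print(n,a.sum())
box=np.array([(x,y,z) for x in(-80,80) for y in(-40,40) for z in(0,42)])*m
def cost(p):
    e=0
    for n in M:
        h=cv2.convexHull((proj(n,fr(p,box))*16).astype(np.float32)).round().astype(np.int32)
        im=np.zeros((420*4,560*4),np.uint8); cv2.fillConvexPoly(im,((h+8)//1*4-0).astype(np.int32)//1,255,shift=4)
        im=cv2.resize(im,(560,420),interpolation=cv2.INTER_AREA)/255.
        e+=np.abs(im-M[n]).sum()/M[n].sum()
    return e
c=atz("top",[(329,255)],.042)[0]
best=min((minimize(cost,[c[0],c[1],a],method="Nelder-Mead",options=dict(initial_simplex=np.array([c[0],c[1],a])+np.array([[0,0,0],[.01,0,0],[0,.01,0],[0,0,.1]]))) for a in(-.1,-.25,-.4)),key=lambda r:r.fun)
print("meter",best.x,np.degrees(best.x[2]),best.fun); np.save("me.npy",best.x)
E
```

```text
station [0.5155 0.2141 1.3472] 77.19033755053161
[[ 0.9  1.4]
 [-0.7 -0.2]
 [ 0.6 -0.2]
 [-0.2 -1.3]
 [-0.3 -0.5]
 [-1.2  0.2]
 [-1.4  0.1]
 [-0.9 -0.1]
 [-0.7  1. ]
 [-0.6  0.4]]
short cell [[0.4621 0.2048 0.0487]]
tri [0.4609 0.2043 0.0472] [0.463  0.2073 0.0479]
top 2373
scene 1754
meter [ 0.5016 -0.2121 -0.308 ] -17.64940896774564 0.1694115674140212
```

drive_tool(motion=[[[-1,0,0,-0.02,0],[-1,0,0,-0.04,0]]])

```text
time: 1.47
eef_pos: [0.2399, -0.5214, 0.2543]
orientation: [0.977, 0.214, 0.0, -0.002]
force: [-0.7, 0.0, 0.0]
gripper_width: 0.999
```

```bash
cat > rel.py <<'E'
# usage: rel.py x y z [heading of tool x, deg] -> tool shift and turn
import sys
from h import *
s=manip.observe(); r=R.from_quat(s["orientation"]); M=r.as_matrix(); p=np.array(s["eef_pos"])
print("t",s["time"],"q",np.array(s["joint_pos"]),"p",p,"F",np.array(s["force"]))
print("toolx",M[:,0],"toolz",M[:,2],"tilt",np.degrees(np.arccos(-M[2,2])),"dir",np.degrees(np.arctan2(M[1,2],M[0,2])))
a=list(map(float,sys.argv[1:]))
if len(a)>2: print("shift",M.T@(np.array(a[:3])-p))
if len(a)>3:
    h=np.radians(a[3]); d=M.T@np.array([np.cos(h),np.sin(h),0]); print("turn",np.degrees(np.arctan2(d[1],d[0])))
E
echo
```

drive_tool(motion=[[[-1,-0.19,-0.33,0,-53],[-1,-0.19,-0.33,0,-53],[-1,-0.19,-0.33,0,-53],[-1,-0.19,-0.33,0,-53],[-1,-0.19,-0.33,0,-53],[-1,-0.19,-0.33,0,-53],[-1,-0.19,-0.33,0,-53],[-1,-0.19,-0.33,0,-53]]])

```text
time: 2.13
eef_pos: [-0.0031, -0.3499, 0.2561]
orientation: [0.789, 0.614, 0.0, -0.002]
force: [-1.5, -0.5, 0.7]
gripper_width: 1.002
```

```bash
python3 rel.py 0 -0.15 0.25 77
```

```text
t 2.1333 q [-1.9274 -0.5103  2.0994 -0.0022  1.5547 -1.6798] p [-0.0031 -0.3499  0.2561] F [-1.4785 -0.4565  0.7111]
toolx [0.245  0.9695 0.0024] toolz [-0.0013  0.0028 -1.    ] tilt 0.17788298702153052 dir 113.99446388566518
shift [ 0.1946 -0.0459  0.0066]
turn -1.1840418511016089
```

drive_tool(motion=[[[-1,0.1,0,0,0],[-1,0.1,0,0,0],[-1,0.1,0,0,0],[-1,0.1,0,0,0]]])

```text
time: 2.47
eef_pos: [0.0216, -0.2515, 0.2567]
orientation: [0.789, 0.614, -0.001, -0.001]
force: [0.1, 0.1, 1.1]
gripper_width: 1.0
```

```bash
python3 rel.py
```

```text
t 2.4667 q [-1.9765 -0.8834  2.2949 -0.0025  1.7285 -1.7284] p [ 0.0216 -0.2515  0.2567] F [0.0798 0.1076 1.1188]
toolx [ 0.246   0.9693 -0.0012] toolz [-0.0029 -0.0005 -1.    ] tilt 0.1670069831508258 dir -170.5010332999903
```

drive_tool(motion=[[[-1,0.1,0.02,0,0],[-1,0.1,0.02,0,0],[-1,0.1,0.02,0,0],[-1,0.1,0.02,0,0],[-1,0.1,0.02,0,0]]])

```text
time: 2.88
eef_pos: [0.0867, -0.2104, 0.2623]
orientation: [0.788, 0.615, 0.003, -0.017]
force: [0.3, 0.1, -0.4]
gripper_width: 1.004
```

```bash
python3 rel.py
```

```text
t 2.8833 q [-1.7029 -0.9424  2.3088 -0.02    1.8028 -1.4616] p [ 0.0867 -0.2104  0.2623] F [ 0.2648  0.104  -0.4079]
toolx [0.2433 0.9696 0.0253] toolz [-0.0156  0.03   -0.9994] tilt 1.9377124987608054 dir 117.54612722802953
```

Pushing past the reach limit does tilt the tool, and the tilt carries into later calls. That's how I can get a tilt at all. Here, inward, the base is in the way, so I'll go round to heading 77° and tilt outward at full stretch, up high.

drive_tool(motion=[[[-1,0.08,0.33,-0.2,0],[-1,0.08,0.33,-0.2,0],[-1,0.08,0.33,-0.2,0],[-1,0.08,0.33,-0.2,0],[-1,0.08,0.33,-0.2,0],[-1,0.08,0.33,-0.2,0],[-1,0.08,0.33,-0.2,0],[-1,0.08,0.33,-0.2,0]]])

```text
time: 3.55
eef_pos: [0.3729, -0.2178, 0.424]
orientation: [0.788, 0.615, 0.003, -0.017]
force: [-0.4, -1.8, 0.6]
gripper_width: 0.998
```

drive_tool(motion=[[[-1,0.4,0,0,0],[-1,0.4,0,0,0],[-1,0.4,0,0,0],[-1,0.4,0,0,0],[-1,0.4,0,0,0],[-1,0.4,0,0,0],[-1,0.4,0,0,0],[-1,0.4,0,0,0]]])

```text
time: 4.22
eef_pos: [0.4542, 0.1069, 0.432]
orientation: [0.788, 0.615, 0.003, -0.016]
force: [-0.0, 0.4, -0.4]
gripper_width: 0.999
```

```bash
python3 rel.py 0.07 0.72 0.5 77.2; python3 -c "
from h import *
print(proj('scene',[[.07,.8,.5],[.07,.8,0],[.07,.8,.3]]))"
```

```text
t 4.2167 q [-0.0494 -0.1619  1.4977  0.0297  1.8225  0.2036] p [0.4542 0.1069 0.432 ] F [-0.0419  0.4311 -0.4104]
toolx [0.2435 0.9696 0.0249] toolz [-0.0154  0.0296 -0.9994] tilt 1.911086142768246 dir 117.55366351647139
shift [ 0.5026 -0.5231 -0.0439]
turn -1.2670334416537798
[[419.8733 -46.9823]
 [401.8271  82.3125]
 [412.5994   7.7998]]
```

drive_tool(motion=[[[-1,0.5,-0.5,-0.04,-1.3],[-1,0.5,-0.5,-0.04,-1.3],[-1,0.5,-0.5,-0.04,-1.3],[-1,0.5,-0.5,-0.04,-1.3],[-1,0.5,-0.5,-0.04,-1.3],[-1,0.5,-0.5,-0.04,-1.3],[-1,0.5,-0.5,-0.04,-1.3],[-1,0.5,-0.5,-0.04,-1.3]]])

```text
time: 4.88
eef_pos: [0.2829, 0.392, 0.4619]
orientation: [0.782, 0.624, 0.003, -0.016]
force: [1.0, -0.0, 0.5]
gripper_width: 0.997
```

drive_tool(motion=[[[-1,0.28,-0.28,0,0],[-1,0.28,-0.28,0,0],[-1,0.28,-0.28,0,0],[-1,0.28,-0.28,0,0],[-1,0.28,-0.28,0,0],[-1,0.28,-0.28,0,0],[-1,0.28,-0.28,0,0],[-1,0.28,-0.28,0,0]]])

```text
time: 5.55
eef_pos: [0.1058, 0.6744, 0.472]
orientation: [0.782, 0.623, 0.003, -0.016]
force: [-0.4, 0.8, 1.8]
gripper_width: 0.998
```

```bash
python3 rel.py 0.07 0.75 0.5 77.2
```

```text
t 5.55 q [1.2273 0.4355 0.761  0.0254 1.9222 1.4607] p [0.1058 0.6744 0.472 ] F [-0.3688  0.7872  1.7536]
toolx [0.2227 0.9746 0.0255] toolz [-0.0147  0.0295 -0.9995] tilt 1.8899833290670742 dir 116.55511502209572
shift [ 0.0664 -0.0523 -0.0253]
turn -0.04186789948561452
```

drive_tool(motion=[[[-1,0.25,-0.07,0,0],[-1,0.25,-0.07,0,0],[-1,0.25,-0.07,0,0],[-1,0.25,-0.07,0,0],[-1,0.25,-0.07,0,0],[-1,0.25,-0.07,0,0],[-1,0.25,-0.07,0,0],[-1,0.25,-0.07,0,0]]])

```text
time: 6.22
eef_pos: [0.0837, 0.8046, 0.4238]
orientation: [0.781, 0.623, 0.016, -0.028]
force: [-0.4, -0.1, 0.5]
gripper_width: 1.001
```

```bash
python3 rel.py
```

```text
t 6.2167 q [1.3076 0.8929 0.183  0.0295 2.0072 1.5454] p [0.0837 0.8046 0.4238] F [-0.4005 -0.0669  0.4946]
toolx [0.223  0.973  0.0592] toolz [-0.0106  0.0632 -0.9979] tilt 3.673275944239613 dir 99.54700801204345
```

drive_tool(motion=[[[-1,1.5,0,0,0],[-1,1.5,0,0,0],[-1,1.5,0,0,0],[-1,1.5,0,0,0],[-1,1.5,0,0,0],[-1,1.5,0,0,0]]])

```text
time: 6.72
eef_pos: [0.1135, 0.8518, 0.3429]
orientation: [0.781, 0.622, 0.026, -0.038]
force: [0.4, 0.4, -0.7]
gripper_width: 1.002
```

```bash
python3 rel.py
```

```text
t 6.7167 q [1.2861 0.9943 0.1838 0.034  1.8756 1.5231] p [0.1135 0.8518 0.3429] F [ 0.3825  0.4031 -0.679 ]
toolx [0.2238 0.9705 0.0893] toolz [-0.0065  0.0931 -0.9956] tilt 5.354500423940194 dir 94.00165362222472
```

drive_tool(motion=[[[-1,1.5,0,-0.6,0],[-1,1.5,0,-0.6,0]]])

```text
time: 6.88
eef_pos: [0.121, 0.858, 0.3499]
orientation: [0.781, 0.622, 0.038, -0.049]
force: [-0.4, -0.4, -0.5]
gripper_width: 0.999
```

drive_tool(motion=[[[-1,1.5,0,-0.6,0],[-1,1.5,0,-0.6,0]]])

```text
time: 7.05
eef_pos: [0.1281, 0.8634, 0.3627]
orientation: [0.78, 0.621, 0.051, -0.061]
force: [0.8, 0.2, 0.3]
gripper_width: 0.997
```

drive_tool(motion=[[[-1,0.15,0,-0.05,0],[-1,0.15,0,-0.05,0]]])

```text
time: 7.22
eef_pos: [0.1349, 0.8713, 0.3707]
orientation: [0.779, 0.62, 0.064, -0.074]
force: [0.2, 0.2, 0.6]
gripper_width: 0.999
```

drive_tool(motion=[[[-1,0.15,0,-0.05,0],[-1,0.15,0,-0.05,0]]])

```text
time: 7.38
eef_pos: [0.1412, 0.8783, 0.3799]
orientation: [0.777, 0.618, 0.078, -0.085]
force: [-0.7, 1.9, 0.1]
gripper_width: 0.998
```

```bash
python3 rel.py
```

```text
t 7.3833 q [1.2556 0.9582 0.183  0.0576 1.7755 1.5007] p [0.1412 0.8783 0.3799] F [-0.7217  1.9472  0.0668]
toolx [0.2233 0.9481 0.2264] toolz [ 0.0153  0.2289 -0.9733] tilt 13.26058970736446 dir 86.16726110929997
```

drive_tool(motion=[[[-1,0.15,0,-0.05,0],[-1,0.15,0,-0.05,0]]])

```text
time: 7.55
eef_pos: [0.147, 0.8844, 0.391]
orientation: [0.776, 0.617, 0.091, -0.097]
force: [0.9, 0.5, -0.5]
gripper_width: 1.002
```

drive_tool(motion=[[[-1,0.15,0,-0.05,0],[-1,0.15,0,-0.05,0]]])

```text
time: 7.72
eef_pos: [0.1525, 0.8894, 0.4039]
orientation: [0.774, 0.615, 0.104, -0.109]
force: [-0.3, 0.6, -0.3]
gripper_width: 1.0
```

drive_tool(motion=[[[-1,0.15,0,-0.05,0],[-1,0.15,0,-0.05,0]]])

```text
time: 7.88
eef_pos: [0.1575, 0.8936, 0.4184]
orientation: [0.772, 0.613, 0.117, -0.12]
force: [0.9, 0.1, 0.4]
gripper_width: 0.998
```

drive_tool(motion=[[[-1,0.15,0,-0.03,0],[-1,0.15,0,-0.03,0]]])

```text
time: 8.05
eef_pos: [0.1628, 0.901, 0.4269]
orientation: [0.77, 0.611, 0.13, -0.131]
force: [-0.6, -0.4, 0.4]
gripper_width: 1.001
```

drive_tool(motion=[[[-1,0.15,0,-0.02,0],[-1,0.15,0,-0.02,0]]])

```text
time: 8.22
eef_pos: [0.168, 0.9095, 0.4323]
orientation: [0.767, 0.609, 0.143, -0.142]
force: [0.5, -0.1, -0.4]
gripper_width: 1.002
```

drive_tool(motion=[[[-1,0.15,0,-0.01,0],[-1,0.15,0,-0.01,0]]])

```text
time: 8.38
eef_pos: [0.173, 0.9189, 0.4356]
orientation: [0.765, 0.606, 0.155, -0.153]
force: [0.2, -0.0, 0.2]
gripper_width: 0.999
```

drive_tool(motion=[[[-1,0.15,0,0,0],[-1,0.15,0,0,0]]])

```text
time: 8.55
eef_pos: [0.178, 0.9293, 0.4368]
orientation: [0.762, 0.604, 0.167, -0.163]
force: [0.7, -0.1, 0.1]
gripper_width: 1.004
```

```bash
python3 rel.py
```

```text
t 8.55 q [1.22   0.9194 0.1841 0.1007 1.577  1.4747] p [0.178  0.9293 0.4368] F [ 0.7359 -0.1033  0.1164]
toolx [0.2146 0.8661 0.4515] toolz [ 0.0577  0.4502 -0.8911] tilt 26.993599233937346 dir 82.70117469408646
```

drive_tool(motion=[[[-1,0.15,0.1,0,0],[-1,0.15,0.1,0,0]]])

```text
time: 8.72
eef_pos: [0.2217, 0.9289, 0.4381]
orientation: [0.759, 0.602, 0.178, -0.171]
force: [0.4, -0.6, -0.2]
gripper_width: 1.001
```

drive_tool(motion=[[[-1,0.15,0.1,0,0],[-1,0.15,0.1,0,0]]])

```text
time: 8.88
eef_pos: [0.2654, 0.9259, 0.4401]
orientation: [0.757, 0.599, 0.189, -0.179]
force: [0.0, -0.4, -0.5]
gripper_width: 1.005
```

drive_tool(motion=[[[-1,0.15,0.1,0.02,0],[-1,0.15,0.1,0.02,0]]])

```text
time: 9.05
eef_pos: [0.3047, 0.9259, 0.4369]
orientation: [0.755, 0.595, 0.202, -0.187]
force: [-0.3, 0.2, 0.6]
gripper_width: 1.007
```

drive_tool(motion=[[[-1,0.15,0.1,0.03,0],[-1,0.15,0.1,0.03,0]]])

```text
time: 9.22
eef_pos: [0.341, 0.9263, 0.4309]
orientation: [0.753, 0.592, 0.214, -0.194]
force: [-0.3, -0.1, 0.4]
gripper_width: 0.999
```

```bash
python3 rel.py 0.42 0.4 0.35 77.2
```

```text
t 9.2167 q [1.0302 0.9498 0.1844 0.2032 1.4564 1.3025] p [0.341  0.9263 0.4309] F [-0.3135 -0.1014  0.3627]
toolx [0.2081 0.808  0.5512] toolz [ 0.093   0.5446 -0.8335] tilt 33.53840273957076 dir 80.30837148693146
shift [-0.4534  0.1983 -0.2119]
turn -0.23483722859776054
```

drive_tool(motion=[[[-0.2,-0.45,0.2,-0.21,0],[-0.2,-0.45,0.2,-0.21,0],[-0.2,-0.45,0.2,-0.21,0],[-0.2,-0.45,0.2,-0.21,0],[-0.2,-0.45,0.2,-0.21,0],[-0.2,-0.45,0.2,-0.21,0],[-0.2,-0.45,0.2,-0.21,0],[-0.2,-0.45,0.2,-0.21,0]]])

```text
time: 9.88
eef_pos: [0.3858, 0.6394, 0.388]
orientation: [0.753, 0.592, 0.214, -0.194]
force: [-0.2, -0.1, 0.5]
gripper_width: 0.599
```

```bash
python3 rel.py 0.447 0.12 0.33 77.2
```

```text
t 9.8833 q [0.7106 0.1355 1.3904 0.392  1.1728 0.8773] p [0.3858 0.6394 0.388 ] F [-0.2219 -0.0905  0.5012]
toolx [0.2081 0.8082 0.5509] toolz [ 0.0928  0.5444 -0.8337] tilt 33.521878999912694 dir 80.33054953148493
shift [-0.439   0.1785 -0.2288]
turn -0.22436210955552122
```

drive_tool(motion=[[[0.2,-0.44,0.18,-0.23,0],[0.2,-0.44,0.18,-0.23,0],[0.2,-0.44,0.18,-0.23,0],[0.2,-0.44,0.18,-0.23,0],[0.2,-0.44,0.18,-0.23,0],[0.2,-0.44,0.18,-0.23,0],[0.2,-0.44,0.18,-0.23,0],[0.2,-0.44,0.18,-0.23,0]]])

```text
time: 10.55
eef_pos: [0.4247, 0.3109, 0.352]
orientation: [0.752, 0.592, 0.214, -0.194]
force: [0.9, -0.3, -0.2]
gripper_width: 0.402
```

drive_tool(motion=[[[0.2,-0.17,0.07,-0.09,0],[0.2,-0.17,0.07,-0.09,0],[0.2,-0.17,0.07,-0.09,0],[0.2,-0.17,0.07,-0.09,0],[0.2,-0.17,0.07,-0.09,0]]])

```text
time: 10.97
eef_pos: [0.449, 0.1064, 0.3306]
orientation: [0.753, 0.592, 0.215, -0.193]
force: [1.4, -0.6, -0.3]
gripper_width: 0.402
```

```bash
python3 rel.py 0.4544 0.1635 0.110 77.2
```

```text
t 10.9667 q [-0.449  -0.2882  1.9011  0.5651  1.6874 -0.1893] p [0.449  0.1064 0.3306] F [ 1.445  -0.6078 -0.2694]
toolx [0.2073 0.8078 0.5518] toolz [ 0.0943  0.5449 -0.8332] tilt 33.57456000860598 dir 80.178243617526
shift [-0.0745  0.0005  0.2154]
turn -0.23907344118792934
```

drive_tool(motion=[[[0.2,-0.0745,0,0.215,-0.2],[0.2,-0.0745,0,0.215,-0.2],[0.2,-0.0745,0,0.215,-0.2],[0.2,-0.0745,0,0.215,-0.2],[0.2,-0.0745,0,0.215,-0.2],[0.2,-0.0745,0,0.215,-0.2],[0.2,-0.0745,0,0.215,-0.2],[0.2,-0.0745,0,0.215,-0.2]]])

```text
time: 11.63
eef_pos: [0.4534, 0.1636, 0.1102]
orientation: [0.752, 0.593, 0.215, -0.194]
force: [0.5, -0.6, 0.5]
gripper_width: 0.4
```

```bash
python3 rel.py 0.462 0.2055 0.048; python3 - <<'E'
from h import *
t=eyes.grab_frame("top")[:,:,::-1]; s=eyes.grab_frame("scene")[:,:,::-1]
c=lambda i,r,q,w,h,k:cv2.resize(i[r:r+h,q:q+w],(w*k,h*k),interpolation=cv2.INTER_CUBIC)
im=np.hstack([c(t,220,110,80,90,5),c(s,110,315,78,90,5)]); cv2.imwrite("pics/crop2.png",np.clip(im*1.6,0,255).astype(np.uint8))
st=manip.observe(); M=R.from_quat(st["orientation"]).as_matrix(); p=np.array(st["eef_pos"]); C=np.array([.462,.2055,.048])
for n in("top","scene"): print(n,proj(n,[p,p+.011*M[:,2],C]))
E
```

```text
t 11.6333 q [-0.3148 -0.041   2.1467  0.626   1.2079 -0.36  ] p [0.4534 0.1636 0.1102] F [ 0.5346 -0.5676  0.4936]
toolx [0.2047 0.808  0.5525] toolz [ 0.0928  0.5458 -0.8327] tilt 33.61959773162715 dir 80.35020645755095
shift [0.0013 0.0014 0.0755]
top [[163.5684 276.4123]
 [161.7561 275.8927]
 [151.0475 273.4116]]
scene [[333.5406 141.7941]
 [335.2491 144.2611]
 [345.1653 158.3653]]
```

View pics/crop2.png

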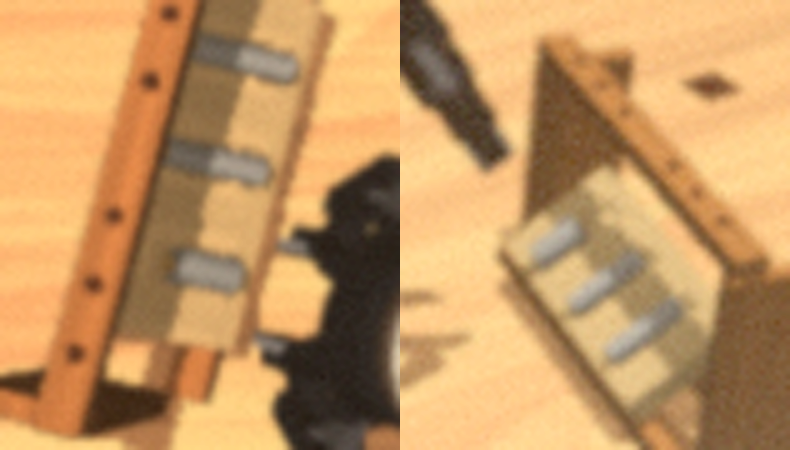

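The top crop shows the jaws about 2 px (3–4 mm) below the cell's line, with the cell centre at about (151.4, 273.8). I'll shift +2.5 mm along tool y, go down, and look again.

drive_tool(motion=[[[0.2,0.001,0.0025,0.02,0],[0.2,0.001,0.0025,0.04,0],[0.2,0.001,0.0025,0.05,0],[0.2,0.001,0.0025,0.055,0],[0.2,0.001,0.0025,0.055,0],[0.2,0.001,0.0025,0.055,0]]])

```text
time: 12.23
eef_pos: [0.4643, 0.1925, 0.068]
orientation: [0.751, 0.594, 0.217, -0.191]
force: [0.5, 0.2, 0.1]
gripper_width: 0.401
```

```bash
python3 rel.py 0.462 0.2055 0.048; python3 - <<'E'
from h import *
t=eyes.grab_frame("top")[:,:,::-1]; s=eyes.grab_frame("scene")[:,:,::-1]
c=lambda i,r,q,w,h,k:cv2.resize(i[r:r+h,q:q+w],(w*k,h*k),interpolation=cv2.INTER_CUBIC)
im=np.hstack([c(t,245,125,57,60,7),c(s,125,315,57,60,7)]); cv2.imwrite("pics/crop3.png",np.clip(im*1.8,0,255).astype(np.uint8))
E
```

```text
t 12.2333 q [-0.2398  0.0703  2.1375  0.6752  1.0827 -0.3777] p [0.4643 0.1925 0.068 ] F [0.4759 0.1953 0.1038]
toolx [0.2014 0.809  0.5522] toolz [ 0.099   0.5441 -0.8332] tilt 33.57364450197864 dir 79.68987897205473
shift [-0.001  -0.0046  0.0235]
```

View pics/crop3.png

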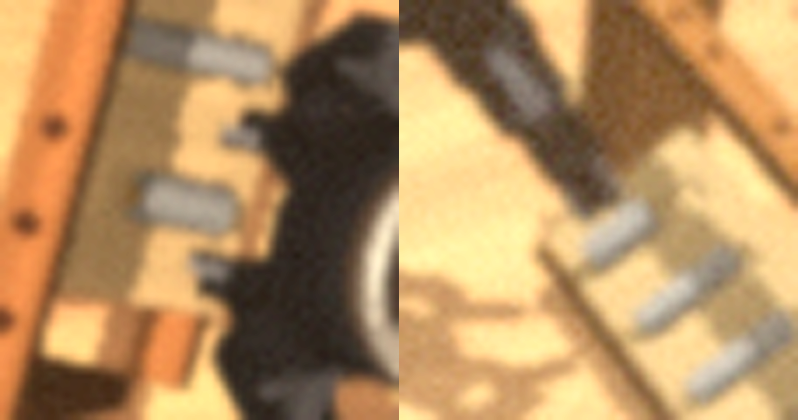

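drive_tool(motion=[[[0.2,-0.001,-0.003,0.004,0],[0.2,-0.001,-0.003,0.008,0],[0.2,-0.001,-0.003,0.01,0],[0.2,-0.001,-0.003,0.012,0],[0.2,-0.001,-0.003,0.012,0]]])

```text
time: 12.75
eef_pos: [0.4622, 0.199, 0.0571]
orientation: [0.751, 0.593, 0.217, -0.191]
force: [-0.4, -0.1, -0.2]
gripper_width: 0.402
```

```bash
python3 rel.py 0.462 0.2055 0.048
```

```text
t 12.75 q [-0.2258  0.09    2.1445  0.6879  1.0552 -0.3864] p [0.4622 0.199  0.0571] F [-0.3679 -0.1499 -0.238 ]
toolx [0.2018 0.8089 0.5522] toolz [ 0.0987  0.5441 -0.8332] tilt 33.57140819542408 dir 79.72142533769453
shift [ 0.0002 -0.0013  0.0111]
```

drive_tool(motion=[[[0.2,0,0,0.0025,0],[0.2,0,0,0.0025,0],[0.4,0,0,0.0025,0],[0.5,0,0,0.0025,0],[0.7,0,0,0.0025,0],[0.8,0,0,0.0025,0],[0.8,0,0,0.0025,0]]], squeeze=40)

```text
time: 13.33
eef_pos: [0.4625, 0.2003, 0.0551]
orientation: [0.751, 0.593, 0.217, -0.191]
force: [0.3, -0.2, 0.6]
gripper_width: 0.102
```

```bash
python3 rel.py 0.462 0.2055 0.048; python3 - <<'E'
from h import *
print(manip.observe()["gripper_width"]*85)
E
```

```text
t 13.3333 q [-0.2225  0.0954  2.1438  0.6906  1.0497 -0.3877] p [0.4625 0.2003 0.0551] F [ 0.343  -0.2049  0.6373]
toolx [0.2017 0.809  0.5522] toolz [ 0.0988  0.5441 -0.8332] tilt 33.57039147964321 dir 79.70294485536401
shift [ 0.0002 -0.0014  0.0087]
8.711336163859896
```

Width reads 8.7 mm, which is just the commanded value, so the jaws closed above the cell. I'll open, go deeper and feel for the tray.

drive_tool(motion=[[[0.2,0,0,-0.004,0],[0.2,0,0,-0.004,0],[0.2,0,0,-0.004,0],[0.2,0,0,-0.002,0],[0.2,0,0,0.002,0],[0.2,0,0,0.003,0],[0.2,0,0,0.004,0],[0.2,0,0,0.004,0]]])

```text
time: 14.0
eef_pos: [0.4626, 0.2027, 0.0514]
orientation: [0.751, 0.594, 0.216, -0.191]
force: [-0.1, 0.1, -0.1]
gripper_width: 0.398
```

```bash
python3 rel.py 0.462 0.2055 0.048; python3 - <<'E'
from h import *
t=eyes.grab_frame("top")[:,:,::-1]; s=eyes.grab_frame("scene")[:,:,::-1]
c=lambda i,r,q,w,h,k:cv2.resize(i[r:r+h,q:q+w],(w*k,h*k),interpolation=cv2.INTER_CUBIC)
im=np.hstack([c(t,250,130,44,50,9),c(s,130,320,44,50,9)]); cv2.imwrite("pics/crop4.png",np.clip(im*1.8,0,255).astype(np.uint8))
E
```

```text
t 14.0 q [-0.2168  0.105   2.1431  0.6951  1.0408 -0.3899] p [0.4626 0.2027 0.0514] F [-0.1072  0.0581 -0.0799]
toolx [0.2018 0.8089 0.5521] toolz [ 0.0981  0.5442 -0.8332] tilt 33.57206726658417 dir 79.78211867179732
shift [ 0.0003 -0.0011  0.0043]
```

View pics/crop4.png

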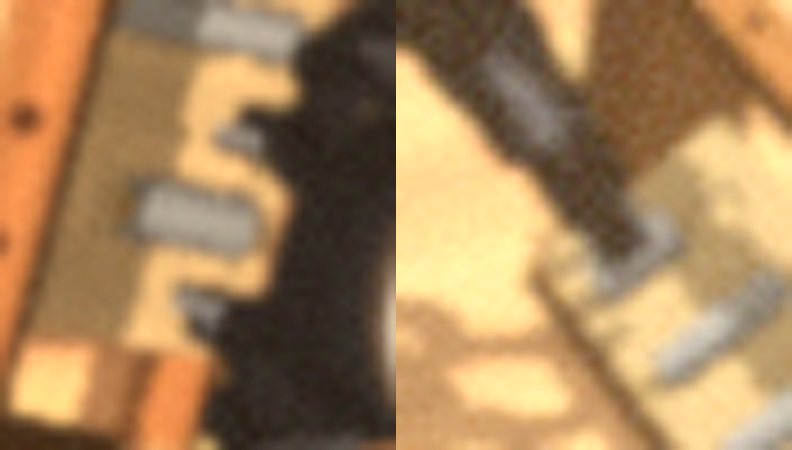

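The top crop shows the cell centred between the two finger tips, and still in its pocket. Going deeper.

drive_tool(motion=[[[0.2,0,0,0.001,0],[0.2,0,0,0.002,0],[0.2,0,0,0.003,0],[0.2,0,0,0.003,0]]])

```text
time: 14.43
eef_pos: [0.463, 0.2043, 0.049]
orientation: [0.751, 0.593, 0.216, -0.191]
force: [-0.8, -0.6, -0.6]
gripper_width: 0.397
```

drive_tool(motion=[[[0.2,0,0,0.001,0],[0.2,0,0,0.002,0],[0.2,0,0,0.002,0]]])

```text
time: 14.68
eef_pos: [0.463, 0.2055, 0.0472]
orientation: [0.751, 0.593, 0.216, -0.191]
force: [0.4, 0.3, -0.5]
gripper_width: 0.402
```

```bash
python3 rel.py 0.462 0.2055 0.048
```

```text
t 14.6833 q [-0.2101  0.1164  2.1418  0.7008  1.0298 -0.3927] p [0.463  0.2055 0.0472] F [ 0.3858  0.3467 -0.4532]
toolx [0.202  0.8089 0.5522] toolz [ 0.098   0.5442 -0.8332] tilt 33.57315714219897 dir 79.79007181393685
shift [ 0.0003 -0.0011 -0.0008]
```

drive_tool(motion=[[[0.4,0,0,0,0],[0.5,0,0,0,0],[0.6,0,0,0,0],[0.7,0,0,0,0],[0.7,0,0,0,0]]], squeeze=25)

```text
time: 15.1
eef_pos: [0.4631, 0.2054, 0.0472]
orientation: [0.751, 0.593, 0.216, -0.191]
force: [0.6, 0.0, -0.7]
gripper_width: 0.149
```

```bash
python3 rel.py
```

```text
t 15.1 q [-0.2101  0.1163  2.1417  0.7008  1.0297 -0.3927] p [0.4631 0.2054 0.0472] F [ 0.5529  0.0289 -0.6801]
toolx [0.2019 0.8089 0.5521] toolz [ 0.0982  0.5442 -0.8332] tilt 33.570908810624125 dir 79.7750294888464
```

drive_tool(motion=[[[0.9,0,0,0,0],[1,0,0,0,0],[1,0,0,0,0],[1,0,0,0,0]]])

```text
time: 15.43
eef_pos: [0.4631, 0.2054, 0.0472]
orientation: [0.751, 0.593, 0.216, -0.191]
force: [0.5, 0.4, 0.4]
gripper_width: 0.007
```

```bash
python3 - <<'E'
from h import *
t=eyes.grab_frame("top")[:,:,::-1]; s=eyes.grab_frame("scene")[:,:,::-1]
c=lambda i,r,q,w,h,k:cv2.resize(i[r:r+h,q:q+w],(w*k,h*k),interpolation=cv2.INTER_CUBIC)
im=np.hstack([c(t,250,130,44,50,9),c(s,130,320,44,50,9)]); cv2.imwrite("pics/crop5.png",np.clip(im*1.8,0,255).astype(np.uint8))
st=manip.observe(); M=R.from_quat(st["orientation"]).as_matrix(); p=np.array(st["eef_pos"])
for n,o in(("top",(130,250)),("scene",(320,130))): print(n,(proj(n,[p,p+.011*M[:,2]])-o+.5)*9-.5)
E
```

```text
top [[194.5475 210.5262]
 [179.9148 206.3169]]
scene [[232.1223 263.0212]
 [246.4245 283.7646]]
```

View pics/crop5.png

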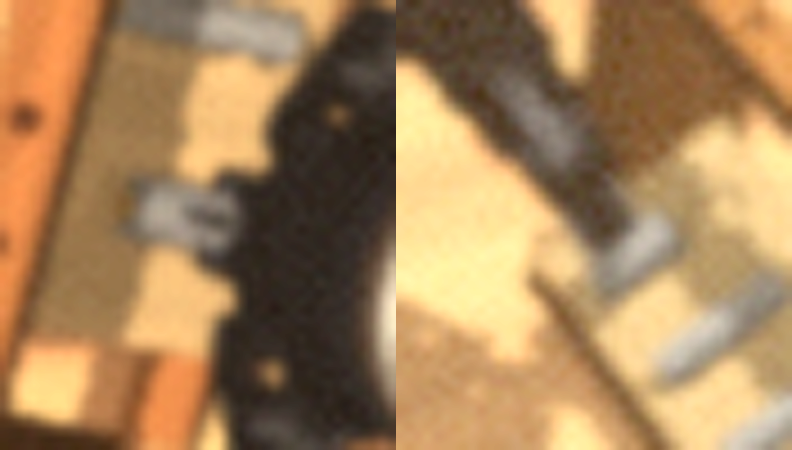

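The crop shows the shut tips still just above the cell, about 10–15 mm short of where the stated tip reach puts them. I'll open and descend until the tray is felt.

drive_tool(motion=[[[0.2,0,0,-0.003,0],[0.2,0,0,-0.003,0],[0.2,0,0,-0.003,0],[0.2,0,0,-0.003,0],[0.2,0,0,0,0],[0.2,0,0,0.003,0],[0.2,0,0,0.004,0],[0.2,0,0,0.005,0]]])

```text
time: 16.2
eef_pos: [0.4633, 0.2084, 0.0427]
orientation: [0.751, 0.593, 0.216, -0.192]
force: [-0.0, 0.6, -0.4]
gripper_width: 0.401
```

drive_tool(motion=[[[0.2,0,0,0.001,0],[0.2,0,0,0.002,0],[0.2,0,0,0.003,0],[0.2,0,0,0.003,0]]])

```text
time: 16.53
eef_pos: [0.4634, 0.2101, 0.04]
orientation: [0.751, 0.593, 0.216, -0.192]
force: [0.0, -0.9, 0.5]
gripper_width: 0.402
```

drive_tool(motion=[[[0.2,0,0,0.001,0],[0.2,0,0,0.002,0],[0.2,0,0,0.002,0]]])

```text
time: 16.78
eef_pos: [0.4635, 0.2113, 0.0382]
orientation: [0.751, 0.593, 0.216, -0.192]
force: [0.1, 0.0, -0.0]
gripper_width: 0.395
```

drive_tool(motion=[[[0.4,0,0,0,0],[0.5,0,0,0,0],[0.6,0,0,0,0],[0.8,0,0,0,0],[0.8,0,0,0,0]]], squeeze=25)

```text
time: 17.2
eef_pos: [0.4642, 0.2108, 0.0388]
orientation: [0.751, 0.594, 0.216, -0.191]
force: [-1.6, -4.7, 4.9]
gripper_width: 0.105
```

drive_tool(motion=[[[0.2,0,0,-0.004,0],[0.2,0,0,-0.004,0],[0.2,0,0,-0.004,0],[0.2,0,0,-0.001,0],[0.2,0,0,0.002,0],[0.2,0,0,0.004,0],[0.2,0,0,0.006,0],[0.2,0,0,0.006,0]]])

```text
time: 17.87
eef_pos: [0.4643, 0.2144, 0.0332]
orientation: [0.751, 0.594, 0.216, -0.192]
force: [-0.0, -0.0, -0.0]
gripper_width: 0.399
```

drive_tool(motion=[[[0.2,0,0,0.001,0],[0.2,0,0,0.002,0],[0.2,0,0,0.003,0],[0.2,0,0,0.003,0]]])

```text
time: 18.2
eef_pos: [0.4644, 0.2162, 0.0305]
orientation: [0.751, 0.594, 0.216, -0.192]
force: [0.8, -0.6, -0.1]
gripper_width: 0.398
```

```bash
python3 rel.py 0.462 0.2055 0.048; python3 - <<'E'
from h import *
t=eyes.grab_frame("top")[:,:,::-1]; s=eyes.grab_frame("scene")[:,:,::-1]
c=lambda i,r,q,w,h,k:cv2.resize(i[r:r+h,q:q+w],(w*k,h*k),interpolation=cv2.INTER_CUBIC)
im=np.hstack([c(t,250,130,44,50,9),c(s,130,320,44,50,9)]); cv2.imwrite("pics/crop6.png",np.clip(im*1.8,0,255).astype(np.uint8))
E
```

```text
t 18.2 q [-0.184   0.162   2.1351  0.723   0.9886 -0.4045] p [0.4644 0.2162 0.0305] F [ 0.7896 -0.6181 -0.1022]
toolx [0.2018 0.8092 0.5518] toolz [ 0.0964  0.5442 -0.8334] tilt 33.551844648327055 dir 79.95828601666832
shift [ 0.0005 -0.0005 -0.0206]
```

View pics/crop6.png

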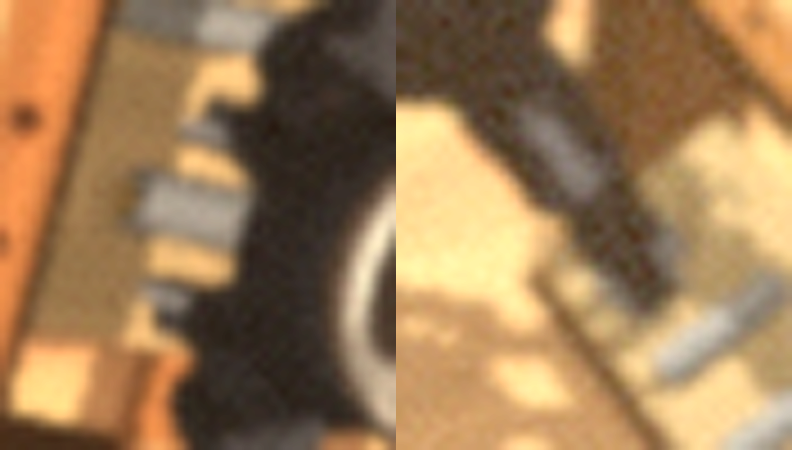

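The tips now straddle the cell, with its centre at about (196, 212) in the top crop and one finger each side. Closing.

drive_tool(motion=[[[0.4,0,0,0,0],[0.5,0,0,0,0],[0.7,0,0,0,0],[0.9,0,0,0,0],[0.9,0,0,0,0],[0.9,0,0,0,0]]], squeeze=30)

```text
time: 18.8
eef_pos: [0.4647, 0.216, 0.0308]
orientation: [0.751, 0.594, 0.216, -0.192]
force: [-0.7, -2.1, 2.5]
gripper_width: 0.182
```

drive_tool(motion=[[[0.2,0,0,-0.001,0],[0.2,0,0,-0.001,0],[0.2,0,0,0,0],[0.2,0,0,0.001,0],[0.2,0,0,0.002,0],[0.2,0,0,0.003,0],[0.2,0,0,0.003,0]]])

```text
time: 19.38
eef_pos: [0.4651, 0.2169, 0.0293]
orientation: [0.75, 0.595, 0.216, -0.192]
force: [-10.5, -11.6, 17.0]
gripper_width: 0.397
```

drive_tool(motion=[[[0.4,0,0,0,0],[0.5,0,0,0,0],[0.7,0,0,0,0],[0.9,0,0,0,0],[0.9,0,0,0,0],[0.9,0,0,0,0]]])

```text
time: 19.88
eef_pos: [0.466, 0.2164, 0.0303]
orientation: [0.75, 0.595, 0.216, -0.191]
force: [-4.5, -9.3, 12.8]
gripper_width: 0.179
```

The tips are on the tray and the cell is gripped. Lifting straight out along the tool.

drive_tool(motion=[[[0.9,0,0,-0.003,0],[0.9,0,0,-0.008,0],[0.9,0,0,-0.02,0],[0.9,0,0,-0.04,0],[0.9,0,0,-0.06,0],[0.9,0,0,-0.06,0]]])

```text
time: 20.38
eef_pos: [0.4621, 0.1825, 0.0827]
orientation: [0.75, 0.595, 0.218, -0.189]
force: [0.8, -0.0, 0.7]
gripper_width: 0.183
```

```bash
python3 rel.py; python3 - <<'E'
from h import *
t=eyes.grab_frame("top")[:,:,::-1]; s=eyes.grab_frame("scene")[:,:,::-1]
c=lambda i,r,q,w,h,k:cv2.resize(i[r:r+h,q:q+w],(w*k,h*k),interpolation=cv2.INTER_CUBIC)
im=np.hstack([c(t,250,130,57,60,7),c(s,110,310,57,60,7)]); cv2.imwrite("pics/crop7.png",np.clip(im*1.8,0,255).astype(np.uint8))
for n in("top","scene"): print([(r["score"],r["centre"]) for r in find_in("cell",n)][:3])
E
```

```text
t 20.3833 q [-0.2638  0.0298  2.1422  0.6576  1.1201 -0.3745] p [0.4621 0.1825 0.0827] F [ 0.7621 -0.0421  0.6601]
toolx [0.1971 0.8106 0.5514] toolz [ 0.1013  0.5426 -0.8339] tilt 33.49966093662548 dir 79.42156001814172
[(0.52, [271.3, 158.3]), (0.35, [255.2, 144.1])]
[]
```

View pics/crop7.png

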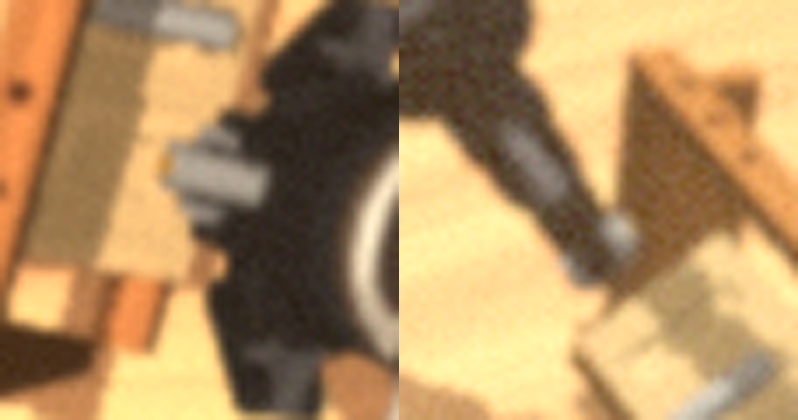

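The cell is in the jaws, with the brass knob at the upslope end at about (163, 165) in the top crop. Now I'll refine the meter pose by saturation segmentation and get the cell-to-TCP offset.

```bash
cat > met.py <<'E'
from fit import *
m=.001
roi={"top":(205,310,295,365),"scene":(185,260,190,255)}
G={n:np.mean([eyes.grab_frame(n).astype(float) for _ in range(3)],0) for n in roi}
W={}
for n,(a,b,c,d) in roi.items():
    im=G[n][a:b,c:d]; sat=1-im.min(2)/(im.max(2)+1e-6); val=im.max(2)
    body=(sat<.33).astype(np.uint8)
    body=cv2.morphologyEx(body,cv2.MORPH_OPEN,np.ones((5,5)))
    l,lab,stt,_=cv2.connectedComponentsWithStats(body); body=(lab==1+stt[1:,4].argmax()).astype(np.uint8)
    body=cv2.morphologyEx(body,cv2.MORPH_CLOSE,np.ones((15,15)))
    inner=cv2.erode(body,np.ones((7,7)))>0
    g=np.median(val[inner]); hold=((val<.62*g)&inner).astype(np.uint8)
    l,lab,stt,_=cv2.connectedComponentsWithStats(hold); hold=(lab==1+stt[1:,4].argmax()).astype(np.uint8)
    hold=cv2.morphologyEx(hold,cv2.MORPH_CLOSE,np.ones((9,9)))
    W[n]=(body,hold); print(n,body.sum(),hold.sum(),g)
box=lambda x0,x1,y,z0,z1:np.array([(x,s*y,z) for x in(x0,x1) for s in(-1,1) for z in(z0,z1)])*m
def ren(n,p,B):
    a,b,c,d=roi[n]; k=8
    h=cv2.convexHull(((proj(n,fr(p,B))-[c,a]+.5)*k-.5).astype(np.float32)).round().astype(np.int32)
    im=np.zeros(((b-a)*k,(d-c)*k),np.uint8); cv2.fillConvexPoly(im,h,255); return cv2.resize(im,(d-c,b-a),interpolation=cv2.INTER_AREA)/255.
def cost(q,which,cams):
    e=0
    for n in cams:
        if 0 in which: e+=np.abs(ren(n,q,box(-80,80,40,0,42))-W[n][0]).sum()/W[n][0].sum()
        if 1 in which: e+=np.abs(ren(n,q,box(-39,q[3],14,42,61))-W[n][1]).sum()/W[n][1].sum()
    return e
x0=np.r_[np.load("me.npy"),20]
S=np.array([[0,0,0,0],[.008,0,0,0],[0,.008,0,0],[0,0,.08,0],[0,0,0,5]])
for which,cams in(((0,),("top","scene")),((0,),("top",)),((1,),("top","scene")),((0,1),("top","scene")),((0,1),("top",))):
    r=minimize(cost,x0,args=(which,cams),method="Nelder-Mead",options=dict(initial_simplex=x0+S,maxiter=400)); r=minimize(cost,r.x,args=(which,cams),method="Nelder-Mead",options=dict(initial_simplex=r.x+S/2,maxiter=400))
    print(which,cams,r.x,np.degrees(r.x[2]),r.fun)
    if which==(0,1) and len(cams)==2: np.save("me2.npy",r.x)
big=[]
for n in roi:
    a,b,c,d=roi[n]; q=np.load("me2.npy"); v=cv2.resize(G[n][a:b,c:d][:,:,::-1].astype(np.uint8),None,fx=5.5,fy=5.5,interpolation=cv2.INTER_CUBIC)
    v=np.clip(v*1.6,0,255).astype(np.uint8)
    for B in(box(-80,80,40,42,42),box(-14,17,10,48,48)):
        uv=((proj(n,fr(q,B[[0,2,6,4]]))-[c,a]+.5)*5.5).round().astype(np.int32); cv2.polylines(v,[uv],True,(0,255,0),1)
    big.append(v[:578])
h=max(v.shape[0] for v in big); cv2.imwrite("pics/met.png",np.hstack([cv2.copyMakeBorder(v,0,h-v.shape[0],0,0,0) for v in big]))
E
python3 met.py; python3 - <<'E'
from h import *
s=manip.observe(); p=np.array(s["eef_pos"]); M=R.from_quat(s["orientation"]).as_matrix()
C=np.array([.458,.1716,.1004])
ax=np.array([.1815,.7988,.5736])
for n in("top","scene"): print(n,proj(n,[C,C+.017*ax,C-.017*ax]))
E
```

```text
top 2208 444 105.66666666666667
scene 1513 97 98.33333333333333
(0,) ('top', 'scene') [ 0.5004 -0.2116 -0.3242 24.5577] -18.578119214275947 0.2652850487590076
(0,) ('top',) [ 0.5005 -0.2127 -0.3128 24.3775] -17.923635965892984 0.06725277067348678
(1,) ('top', 'scene') [  0.5587  -0.2269  -0.2348 -28.8466] -13.453615554395181 1.0252856859284998
(0, 1) ('top', 'scene') [ 0.5085 -0.2135 -0.3395 23.2208] -19.450681615152146 2.362015018886231
(0, 1) ('top',) [ 0.4987 -0.211  -0.3073 34.3054] -17.607872643925052 0.169724487915025
top [[160.701  275.2727]
 [153.5748 274.0438]
 [167.7035 276.4826]]
scene [[336.3198 145.0635]
 [341.1502 141.2851]
 [331.4951 148.8385]]
```

```bash
python3 - <<'E'
from fit import *
m=.001;q=[.4998,-.212,-.311]
roi={"top":(212,298,300,360),"scene":(188,256,197,250)};big=[];k=7
for n,(a,b,c,d) in roi.items():
    v=cv2.resize(eyes.grab_frame(n)[a:b,c:d,::-1],None,fx=k,fy=k,interpolation=cv2.INTER_CUBIC); v=np.clip(v*1.7,0,255).astype(np.uint8)
    for P,col in(([(-80,-40,42),(-80,40,42),(80,40,42),(80,-40,42)],(0,255,0)),([(-39,-14,42),(-39,14,42),(17,14,42),(17,-14,42)],(0,255,255)),([(17,-5,48),(17,5,48)],(0,0,255)),([(-33,-7,62),(-33,7,62)],(255,0,0))):
        uv=((proj(n,fr(q,np.array(P)*m))-[c,a]+.5)*k).round().astype(np.int32); cv2.polylines(v,[uv],True,col,1)
    big.append(v)
h=max(v.shape[0] for v in big); cv2.imwrite("pics/met2.png",np.hstack([cv2.copyMakeBorder(v,0,h-v.shape[0],0,0,0) for v in big]))
E
```

```text
(no output)
```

View pics/met2.png

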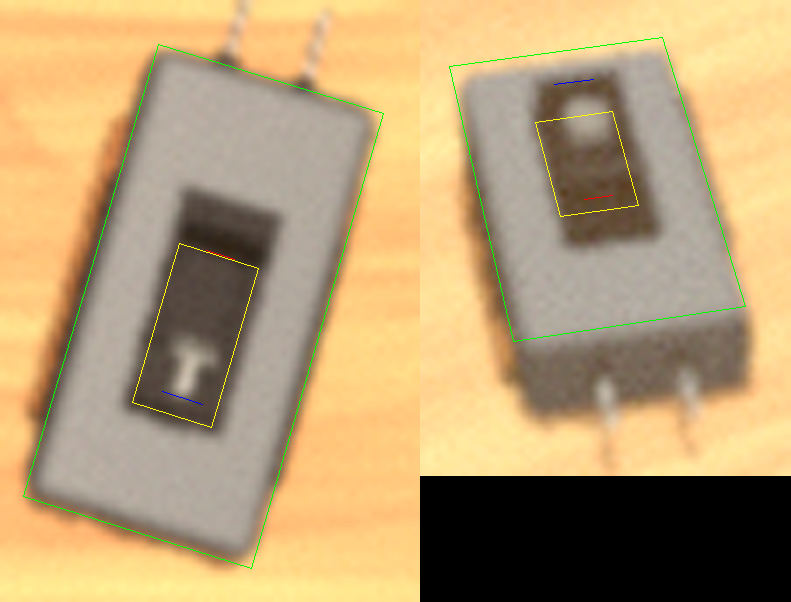

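In the overlay, the fit follows the meter. The fixed wall's inner face matches the lower edge of the dark band at (221, 252) in the left half, and the contact plate sits at (193, 352). Scene and top show the same small biases for tray and meter, so the relative offset is usable. Moving over now.

```bash
cat > place.py <<'E'
# place.py up dx : shift that puts the cell centre 'up' m above home, dx m along meter x, heading exact
import sys
from fit import *
Q=[.4998,-.212,-.304]; s=manip.observe(); M=R.from_quat(s["orientation"]).as_matrix(); p=np.array(s["eef_pos"]); off=np.array([.0,.0,-.0206])
up,dx=float(sys.argv[1]),float(sys.argv[2])
h=Q[2]; tz=M[:,2]; v=np.array([np.cos(h),np.sin(h),0]); v[2]=-(tz[:2]@v[:2])/tz[2]; d=M.T@v
tgt=fr(Q,[dx,0,.0565+up])[0]
print("t",s["time"],"q",np.array(s["joint_pos"]),"F",np.array(s["force"]),"w",s["gripper_width"])
print("turn",np.degrees(np.arctan2(d[1],d[0])),"shift",M.T@(tgt-p)-off,"cell now rel",fr([0,0,-h],p+M@off-fr(Q,[0,0,.0565])[0]),"toolx",M[:,0],"toolz",tz)
E
python3 place.py 0.12 0
```

```text
t 20.9833 q [-0.2615  0.0343  2.1442  0.6582  1.1186 -0.3748] F [-0.5364 -0.2796  0.4082] w 0.18366402908872662
turn 95.71329548281867 shift [-0.2598  0.1225 -0.2713] cell now rel [[-0.155   0.3546  0.0407]] toolx [0.1986 0.8102 0.5514] toolz [ 0.0963  0.5438 -0.8337]
```

drive_tool(motion=[[[0.9,-0.02,0,-0.04,0],[0.9,-0.04,0,-0.08,0],[0.9,-0.04,0,-0.11,0],[0.9,-0.04,0,-0.11,0]]])

```text
time: 21.32
eef_pos: [0.4449, 0.0874, 0.1544]
orientation: [0.751, 0.595, 0.218, -0.187]
force: [1.8, 0.1, 0.5]
gripper_width: 0.181
```

```bash
python3 place.py 0.08 0
```

```text
t 21.3167 q [-0.4958 -0.132   2.128   0.5646  1.3741 -0.4429] F [1.7753 0.106  0.471 ] w 0.18116272467556552
turn 95.41992847276974 shift [-0.2421  0.1206 -0.1202] cell now rel [[-0.1407  0.258   0.1151]] toolx [0.1973 0.812  0.5493] toolz [ 0.1056  0.5395 -0.8353]
```

drive_tool(motion=[[[0.9,-0.03,0.015,-0.015,7],[0.9,-0.06,0.03,-0.03,14],[0.9,-0.09,0.045,-0.045,21],[0.9,-0.12,0.06,-0.06,28],[0.9,-0.15,0.075,-0.075,35],[0.9,-0.18,0.09,-0.09,42],[0.9,-0.21,0.105,-0.105,49],[0.9,-0.242,0.12,-0.12,56]]])

```text
time: 21.98
eef_pos: [0.5018, -0.2018, 0.1185]
orientation: [0.943, 0.17, 0.104, -0.268]
force: [1.0, -0.1, 0.0]
gripper_width: 0.184
```

```bash
python3 place.py 0.06 0
```

```text
t 21.9833 q [-0.8774  0.3764  1.647   0.4411  1.5185  0.2227] F [ 0.9579 -0.1471  0.0182] w 0.18386028869482157
turn 39.09027173257546 shift [-0.0051  0.0083  0.0166] cell now rel [[ 0.0001 -0.001   0.0792]] toolx [0.9206 0.2645 0.2874] toolz [ 0.1055  0.54   -0.835 ]
```

drive_tool(motion=[[[0.9,-0.005,0.008,0.016,7],[0.9,-0.005,0.008,0.016,14],[0.9,-0.005,0.008,0.016,21],[0.9,-0.005,0.008,0.016,28],[0.9,-0.005,0.008,0.016,35],[0.9,-0.005,0.008,0.016,39],[0.9,-0.005,0.008,0.016,39]]])

```text
time: 22.57
eef_pos: [0.5018, -0.2004, 0.0994]
orientation: [0.945, -0.155, 0.008, -0.287]
force: [-0.7, -0.4, -0.0]
gripper_width: 0.183
```

```bash
python3 place.py 0.03 0
```

```text
t 22.5667 q [-0.8757  0.4021  1.6564  0.4427  1.487   0.8915] F [-0.7426 -0.3617 -0.0003] w 0.18257425353159185
turn 0.012093886910470544 shift [0.0025 0.0167 0.0249] cell now rel [[-0.0003  0.0004  0.0601]] toolx [ 0.9516 -0.2984 -0.0736] toolz [ 0.105   0.5407 -0.8347]
```

Released at this tilt, the lower finger would foul the side rail about 10 mm up. There's time, so I'll undo the tilt the same way at heading −103°, with the cell in hand.

drive_tool(motion=[[[0.9,-0.29,0.24,-0.55,0],[0.9,-0.29,0.24,-0.55,0],[0.9,-0.29,0.24,-0.55,0],[0.9,-0.29,0.24,-0.55,0],[0.9,-0.29,0.24,-0.55,0],[0.9,-0.29,0.24,-0.55,0],[0.9,-0.29,0.24,-0.55,0],[0.9,-0.29,0.24,-0.55,0]]])

```text
time: 23.23
eef_pos: [0.2989, -0.4014, 0.2754]
orientation: [0.945, -0.154, 0.009, -0.288]
force: [0.9, -0.8, -0.3]
gripper_width: 0.183
```

drive_tool(motion=[[[0.9,-0.15,0.14,-0.28,0],[0.9,-0.15,0.14,-0.28,0],[0.9,-0.15,0.14,-0.28,0],[0.9,-0.15,0.14,-0.28,0],[0.9,-0.15,0.14,-0.28,0],[0.9,-0.15,0.14,-0.28,0],[0.9,-0.15,0.14,-0.28,0],[0.9,-0.15,0.14,-0.28,0]]])

```text
time: 23.9
eef_pos: [0.0985, -0.6063, 0.434]
orientation: [0.945, -0.153, 0.009, -0.287]
force: [-0.4, -1.8, 1.1]
gripper_width: 0.182
```

```bash
python3 rel.py -0.02 -0.75 0.5
```

```text
t 23.9 q [-1.642   0.7666  0.4677  0.1096  2.484   0.3169] p [ 0.0985 -0.6063  0.434 ] F [-0.4458 -1.7955  1.0978]
toolx [ 0.9529 -0.295  -0.0704] toolz [ 0.1055  0.5403 -0.8348] tilt 33.4003196293772 dir 78.94685090562221
shift [-0.0752  0.1109 -0.1453]
```

drive_tool(motion=[[[0.9,-0.05,0.16,-0.1,0],[0.9,-0.05,0.16,-0.1,0],[0.9,-0.05,0.16,-0.1,0],[0.9,-0.05,0.16,-0.1,0]]])

```text
time: 24.23
eef_pos: [0.0269, -0.6254, 0.4466]
orientation: [0.94, -0.152, 0.012, -0.304]
force: [-0.1, 0.2, 1.1]
gripper_width: 0.182
```

drive_tool(motion=[[[0.9,-0.03,0.15,-0.09,0],[0.9,-0.03,0.15,-0.09,0]]])

```text
time: 24.4
eef_pos: [-0.0043, -0.6276, 0.4363]
orientation: [0.938, -0.151, 0.015, -0.311]
force: [-0.1, 0.4, -0.9]
gripper_width: 0.181
```

drive_tool(motion=[[[0.9,-0.01,0.15,-0.09,0],[0.9,-0.01,0.15,-0.09,0]]])

```text
time: 24.57
eef_pos: [-0.0252, -0.6287, 0.4253]
orientation: [0.935, -0.151, 0.018, -0.319]
force: [0.6, -0.7, -0.1]
gripper_width: 0.181
```

drive_tool(motion=[[[0.9,0.01,0.15,-0.09,0],[0.9,0.01,0.15,-0.09,0]]])

```text
time: 24.73
eef_pos: [-0.0358, -0.6301, 0.4144]
orientation: [0.932, -0.152, 0.021, -0.328]
force: [0.8, -0.4, -1.2]
gripper_width: 0.178
```

```bash
python3 rel.py -0.02 -0.75 0.5
```

```text
t 24.7333 q [-1.8135  0.9893  0.1849 -0.021   2.6364  0.0649] p [-0.0358 -0.6301  0.4144] F [ 0.818  -0.3758 -1.158 ]
toolx [ 0.9531 -0.2967 -0.0596] toolz [ 0.1392  0.6046 -0.7843] tilt 38.34378654851141 dir 77.0347860995276
shift [ 0.0456  0.0315 -0.1374]
```

drive_tool(motion=[[[0.9,-0.01,-0.09,-0.12,0],[0.9,-0.01,-0.09,-0.12,0]]])

```text
time: 24.9
eef_pos: [-0.0369, -0.6231, 0.4461]
orientation: [0.94, -0.152, 0.019, -0.304]
force: [0.7, 0.5, 1.5]
gripper_width: 0.184
```

drive_tool(motion=[[[0.9,-0.01,-0.09,-0.12,0],[0.9,-0.01,-0.09,-0.12,0]]])

```text
time: 25.07
eef_pos: [-0.0372, -0.6141, 0.4795]
orientation: [0.948, -0.153, 0.017, -0.278]
force: [0.8, 0.3, 1.4]
gripper_width: 0.183
```

drive_tool(motion=[[[0.9,-0.01,-0.09,-0.12,0],[0.9,-0.01,-0.09,-0.12,0]]])

```text
time: 25.23
eef_pos: [-0.0373, -0.6034, 0.5119]
orientation: [0.955, -0.153, 0.014, -0.252]
force: [0.5, -0.0, 0.4]
gripper_width: 0.182
```

```bash
python3 rel.py
```

```text
t 25.2333 q [-1.8219  0.8306  0.183  -0.039   2.6379  0.0371] p [-0.0373 -0.6034  0.5119] F [ 0.4762 -0.0367  0.4475]
toolx [ 0.9529 -0.2991 -0.0511] toolz [ 0.1031  0.4776 -0.8725] tilt 29.247638999690547 dir 77.81519290215823
```

drive_tool(motion=[[[0.9,-0.01,-0.07,-0.13,0],[0.9,-0.01,-0.07,-0.13,0]]])

```text
time: 25.4
eef_pos: [-0.0391, -0.5916, 0.5418]
orientation: [0.962, -0.153, 0.011, -0.228]
force: [1.2, 0.7, 1.4]
gripper_width: 0.177
```

drive_tool(motion=[[[0.9,-0.01,-0.07,-0.13,0],[0.9,-0.01,-0.07,-0.13,0]]])

```text
time: 25.57
eef_pos: [-0.0406, -0.5783, 0.5709]
orientation: [0.967, -0.153, 0.008, -0.204]
force: [1.0, 0.5, -0.0]
gripper_width: 0.185
```

drive_tool(motion=[[[0.9,-0.01,-0.06,-0.13,0],[0.9,-0.01,-0.06,-0.13,0]]])

```text
time: 25.73
eef_pos: [-0.0426, -0.5642, 0.5982]
orientation: [0.972, -0.153, 0.004, -0.18]
force: [-0.4, 0.6, 1.1]
gripper_width: 0.182
```

drive_tool(motion=[[[0.9,-0.01,-0.05,-0.14,0],[0.9,-0.01,-0.05,-0.14,0]]])

```text
time: 25.9
eef_pos: [-0.0452, -0.5495, 0.6234]
orientation: [0.975, -0.153, 0.001, -0.158]
force: [0.7, 1.4, -0.2]
gripper_width: 0.184
```

drive_tool(motion=[[[0.9,-0.01,-0.04,-0.14,0],[0.9,-0.01,-0.04,-0.14,0]]])

```text
time: 26.07
eef_pos: [-0.0482, -0.5344, 0.6467]
orientation: [0.979, -0.153, -0.003, -0.137]
force: [-0.5, 0.0, 0.1]
gripper_width: 0.181
```

drive_tool(motion=[[[0.9,-0.01,-0.03,-0.14,0],[0.9,-0.01,-0.03,-0.14,0]]])

```text
time: 26.23
eef_pos: [-0.0515, -0.5191, 0.6682]
orientation: [0.981, -0.153, -0.006, -0.117]
force: [-0.2, 0.2, 1.0]
gripper_width: 0.176
```

drive_tool(motion=[[[0.9,-0.01,-0.02,-0.14,0],[0.9,-0.01,-0.02,-0.14,0]]])

```text
time: 26.4
eef_pos: [-0.0551, -0.5038, 0.6878]
orientation: [0.983, -0.153, -0.01, -0.099]
force: [0.8, 1.5, 1.0]
gripper_width: 0.182
```

```bash
python3 rel.py
```

```text
t 26.4 q [-1.8854  0.5114  0.183  -0.1058  2.6377 -0.0936] p [-0.0551 -0.5038  0.6878] F [0.8123 1.4666 1.0041]
toolx [ 0.953  -0.2989 -0.0499] toolz [ 0.0107  0.1978 -0.9802] tilt 11.427479570973592 dir 86.89364122627065
```

drive_tool(motion=[[[0.9,0.03,-0.02,-0.14,0],[0.9,0.03,-0.02,-0.14,0]]])

```text
time: 26.57
eef_pos: [-0.0379, -0.4921, 0.7049]
orientation: [0.985, -0.153, -0.013, -0.081]
force: [-0.2, 0.8, -0.2]
gripper_width: 0.179
```

drive_tool(motion=[[[0.9,0.03,-0.02,-0.14,0],[0.9,0.03,-0.02,-0.14,0]]])

```text
time: 26.73
eef_pos: [-0.02, -0.4791, 0.7215]
orientation: [0.986, -0.152, -0.015, -0.063]
force: [-0.5, 0.9, 1.3]
gripper_width: 0.181
```

drive_tool(motion=[[[0.9,0.03,-0.01,-0.14,0],[0.9,0.03,-0.01,-0.14,0]]])

```text
time: 26.9
eef_pos: [-0.0037, -0.4661, 0.7366]
orientation: [0.987, -0.152, -0.016, -0.046]
force: [0.3, 0.9, -0.1]
gripper_width: 0.183
```

drive_tool(motion=[[[0.9,0.03,0,-0.14,0],[0.9,0.03,0,-0.14,0]]])

```text
time: 27.07
eef_pos: [0.0108, -0.4535, 0.7497]
orientation: [0.988, -0.151, -0.017, -0.031]
force: [-0.1, 0.1, -0.2]
gripper_width: 0.179
```

drive_tool(motion=[[[0.9,0.03,0,-0.14,0],[0.9,0.03,0,-0.14,0]]])

```text
time: 27.23
eef_pos: [0.025, -0.4402, 0.7624]
orientation: [0.988, -0.151, -0.017, -0.016]
force: [-0.2, 0.5, -0.1]
gripper_width: 0.182
```

```bash
python3 rel.py 0.35 -0.42 0.4
```

```text
t 27.2333 q [-1.7629  0.3497  0.183  -0.0728  2.6378  0.0477] p [ 0.025  -0.4402  0.7624] F [-0.1751  0.5076 -0.063 ]
toolx [ 0.9539 -0.2977 -0.0382] toolz [-0.0287  0.0361 -0.9989] tilt 2.645149135465172 dir 128.4964979542454
shift [ 0.3178 -0.107   0.3534]
```

drive_tool(motion=[[[0.9,0.32,-0.11,0.35,0],[0.9,0.32,-0.11,0.35,0],[0.9,0.32,-0.11,0.35,0],[0.9,0.32,-0.11,0.35,0],[0.9,0.32,-0.11,0.35,0],[0.9,0.32,-0.11,0.35,0],[0.9,0.32,-0.11,0.35,0],[0.9,0.32,-0.11,0.35,0]]])

```text
time: 27.9
eef_pos: [0.2363, -0.4263, 0.5317]
orientation: [0.988, -0.151, -0.017, -0.015]
force: [-0.3, -1.2, 0.5]
gripper_width: 0.182
```

```bash
python3 place.py 0.06 0
```

```text
t 27.9 q [-1.3008 -0.0161  1.1651 -0.0202  2.0333  0.5644] F [-0.3448 -1.1605  0.4804] w 0.1820340516569068
turn 0.07995425568634429 shift [ 0.203  -0.273   0.4353] cell now rel [[-0.1865 -0.2838  0.4958]] toolx [ 0.9539 -0.2978 -0.0373] toolz [-0.0283  0.0345 -0.999 ]
```

drive_tool(motion=[[[0.9,0.15,-0.2,0.2,0],[0.9,0.15,-0.2,0.2,0],[0.9,0.15,-0.2,0.2,0],[0.9,0.15,-0.2,0.2,0],[0.9,0.15,-0.2,0.2,0],[0.9,0.15,-0.2,0.2,0],[0.9,0.15,-0.2,0.2,0],[0.9,0.15,-0.2,0.2,0]]])

```text
time: 28.57
eef_pos: [0.4349, -0.2707, 0.3292]
orientation: [0.988, -0.15, -0.017, -0.016]
force: [-0.6, -0.6, 0.3]
gripper_width: 0.183
```

drive_tool(motion=[[[0.9,0.053,-0.073,0.23,0],[0.9,0.053,-0.073,0.23,0],[0.9,0.053,-0.073,0.23,0],[0.9,0.053,-0.073,0.23,0],[0.9,0.053,-0.073,0.23,0],[0.9,0.053,-0.073,0.23,0],[0.9,0.053,-0.073,0.23,0],[0.9,0.053,-0.073,0.23,0]]])

```text
time: 29.23
eef_pos: [0.4996, -0.2071, 0.0976]
orientation: [0.988, -0.15, -0.019, -0.016]
force: [-0.1, -0.2, 0.5]
gripper_width: 0.182
```

```bash
python3 place.py 0.03 0; python3 - <<'E'
from fit import *
s=manip.observe(); p=np.array(s["eef_pos"]); M=R.from_quat(s["orientation"]).as_matrix()
A=p+M@[0,0,-.0206]; B=p+np.array([-.004,-.011,.0177])
for n in("top","scene"):
    g=eyes.grab_frame(n); print(n,"A",proj(n,[A,A+.017*M[:,0],A-.017*M[:,0]]).ravel(),"B",proj(n,[B]).ravel())
    print([(r["score"],r["centre"]) for r in find_in("cell",n)][:3])
    for r in silhouettes("cell",n)[:2]:
        ys,xs=np.nonzero(r["mask"]); print(r["score"],len(xs),xs.mean(),ys.mean(),xs.min(),xs.max(),ys.min(),ys.max())
    np.save(f"hov_{n}.npy",g)
E
```

```text
t 29.2333 q [-0.6238  0.2292  1.7614  0.0127  1.2001  1.2424] F [-0.0592 -0.2474  0.4607] w 0.1817270121036952
turn 0.2481054416470566 shift [0.0022 0.0049 0.0315] cell now rel [[-0.0008  0.0041  0.0617]] toolx [ 0.9546 -0.2949 -0.0427] toolz [-0.0328  0.0382 -0.9987]
top A [330.2884 253.8853 332.3152 246.5689 328.2529 261.2397] B [334.7781 255.9727]
[]
scene A [220.9384 187.9572 222.1897 192.238  219.713  183.761 ] B [216.323  189.2336]
[(0.45, [187.5, 221.1])]
0.69 1820 222.10274725274726 221.78021978021977 202 244 195 248
0.63 83 221.3012048192771 189.21686746987953 218 225 183 195
```

drive_tool(motion=[[[0.9,0.002,0.005,0.015,0.2],[0.9,0.003,0.005,0.03,0.2],[0.9,0.003,0.005,0.04,0.2],[0.9,0.003,0.005,0.04,0.2],[0.9,0.003,0.005,0.04,0.2]]])

```text
time: 29.95
eef_pos: [0.5019, -0.2144, 0.0619]
orientation: [0.988, -0.153, -0.015, -0.015]
force: [0.0, -0.6, 0.9]
gripper_width: 0.182
```

```bash
python3 place.py 0.012 0; python3 - <<'E'
from fit import *
q=[.4998,-.212,-.304]; k=9; big=[]; m=.001
s=manip.observe(); p=np.array(s["eef_pos"]); M=R.from_quat(s["orientation"]).as_matrix(); A=p+M@[0,0,-.0206]
for n,(a,b,c,d) in {"top":(222,288,308,352),"scene":(178,244,200,244)}.items():
    g=np.mean([eyes.grab_frame(n).astype(float) for _ in range(2)],0)
    v=cv2.resize(g[a:b,c:d,::-1],None,fx=k,fy=k,interpolation=cv2.INTER_CUBIC); v=np.clip(v*2,0,255).astype(np.uint8)
    bias=[.35,.35] if n=="top" else [1,.3]
    for P,col in((fr(q,np.array([(-39,-14,42),(-39,14,42),(17,14,42),(17,-14,42)])*m),(0,255,255)),(np.array([A-.017*M[:,0],A+.017*M[:,0]]),(0,0,255))):
        uv=((proj(n,P)+bias-[c,a]+.5)*k).round().astype(np.int32); cv2.polylines(v,[uv],True,col,1)
    big.append(v)
cv2.imwrite("pics/hov.png",np.hstack(big))
for r in silhouettes("cell","scene")[:2]:
    ys,xs=np.nonzero(r["mask"]); print(r["score"],len(xs),xs.mean(),ys.mean(),xs.min(),xs.max(),ys.min(),ys.max())
E
```

```text
t 29.95 q [-0.6323  0.2846  1.7738  0.0132  1.1234  1.2388] F [ 0.0047 -0.5867  0.8837] w 0.18241266589291602
turn -0.10814840919740884 shift [-0.003  -0.0018  0.0141] cell now rel [[ 0.0035 -0.0022  0.0259]] toolx [ 0.953  -0.301  -0.0342] toolz [-0.0254  0.0333 -0.9991]
0.51 73 220.42465753424656 202.6986301369863 217 224 197 208
```

View pics/hov.png

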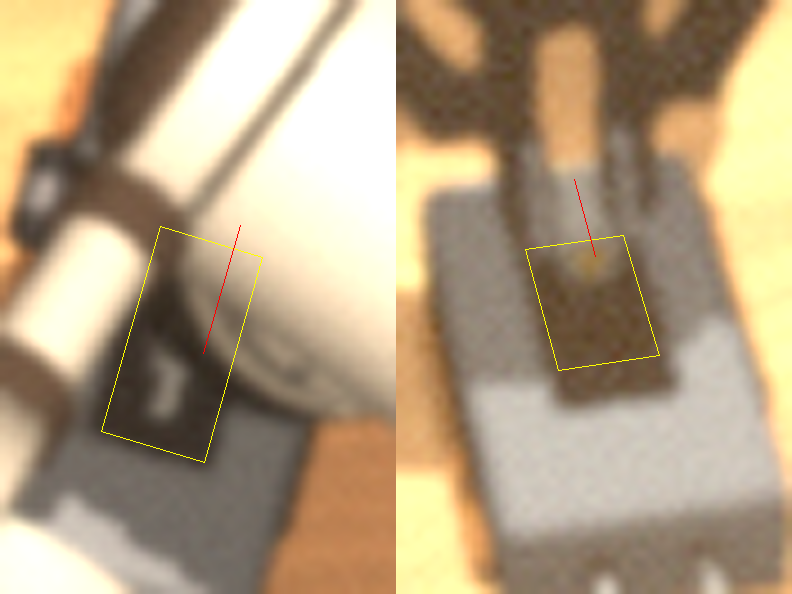

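The scene half shows the brass knob at (590, 262) against a predicted (595, 257), and the cell lined up over the holder, with the knob toward the fixed wall. I'll trim and lower with the force watched, biased slightly toward the spring.

drive_tool(motion=[[[0.9,-0.004,-0.003,0,0],[0.9,-0.004,-0.003,0.004,0],[0.9,-0.004,-0.003,0.008,0],[0.9,-0.004,-0.003,0.011,0],[0.9,-0.004,-0.003,0.013,0],[0.9,-0.004,-0.003,0.013,0]]])

```text
time: 30.7
eef_pos: [0.499, -0.21, 0.049]
orientation: [0.988, -0.152, -0.015, -0.014]
force: [0.4, -0.3, 0.1]
gripper_width: 0.179
```

```bash
python3 place.py 0.006 -0.001
```

```text
t 30.7 q [-0.6289  0.2933  1.7925  0.0134  1.0952  1.2416] F [ 0.4067 -0.2924  0.1279] w 0.17930726112295794
turn -0.09173747074400436 shift [-0.0001  0.0014  0.0071] cell now rel [[-0.0006  0.0012  0.0131]] toolx [ 0.9531 -0.3007 -0.0336] toolz [-0.0248  0.0328 -0.9992]
```

drive_tool(motion=[[[0.9,0,0,0.001,0],[0.9,0,0,0.002,0],[0.9,0,0,0.003,0],[0.9,0,0,0.003,0]]])

```text
time: 31.03
eef_pos: [0.4987, -0.2098, 0.046]
orientation: [0.988, -0.152, -0.015, -0.014]
force: [-1.6, 0.3, 1.2]
gripper_width: 0.179
```

drive_tool(motion=[[[0.9,0,0,0.001,0],[0.9,0,0,0.002,0],[0.9,0,0,0.002,0]]])

```text
time: 31.28
eef_pos: [0.4987, -0.2099, 0.0447]
orientation: [0.988, -0.152, -0.015, -0.014]
force: [-3.7, 0.9, 6.4]
gripper_width: 0.18
```

```bash
python3 place.py 0.006 -0.001
```

```text
t 31.2833 q [-0.6289  0.2999  1.7943  0.0129  1.0877  1.2415] F [-3.6502  0.9348  6.4271] w 0.18007899274939693
turn -0.07539233173847788 shift [0.0001 0.0012 0.0028] cell now rel [[-0.001   0.0012  0.0088]] toolx [ 0.9532 -0.3004 -0.0345] toolz [-0.0258  0.0329 -0.9991]
```

drive_tool(motion=[[[0.9,-0.001,0,-0.001,0],[0.9,-0.002,0,-0.001,0],[0.9,-0.002,0,0,0],[0.9,-0.002,0,0.001,0],[0.9,-0.002,0,0.002,0],[0.9,-0.002,0,0.002,0]]])

```text
time: 31.78
eef_pos: [0.497, -0.2095, 0.0429]
orientation: [0.988, -0.152, -0.015, -0.014]
force: [1.3, -0.6, 2.2]
gripper_width: 0.182
```

```bash
python3 place.py 0.006 -0.001
```

```text
t 31.7833 q [-0.63    0.2984  1.8005  0.0128  1.0821  1.2403] F [ 1.3007 -0.628   2.1652] w 0.18204360980274087
turn -0.07940310619369438 shift [0.0017 0.0011 0.0009] cell now rel [[-0.0027  0.0011  0.0069]] toolx [ 0.9532 -0.3005 -0.0337] toolz [-0.0251  0.0323 -0.9992]
```

drive_tool(motion=[[[0.9,0,0,0.001,0],[0.9,0,0,0.002,0],[0.9,0,0,0.003,0],[0.9,0,0,0.003,0]]])

```text
time: 32.12
eef_pos: [0.4968, -0.2093, 0.0395]
orientation: [0.988, -0.152, -0.015, -0.014]
force: [2.6, -0.8, 0.4]
gripper_width: 0.183
```

drive_tool(motion=[[[0.9,0,0,0.001,0],[0.9,0,0,0.002,0],[0.9,0,0,0.002,0]]])

```text
time: 32.37
eef_pos: [0.4967, -0.2092, 0.0372]
orientation: [0.988, -0.152, -0.015, -0.014]
force: [3.0, -0.5, -0.6]
gripper_width: 0.18
```

```bash
python3 place.py 0.0 0.0
```

```text
t 32.3667 q [-0.6299  0.3069  1.8032  0.013   1.0715  1.2403] F [ 3.027  -0.4502 -0.565 ] w 0.18045453199884534
turn -0.08023511517667158 shift [0.0032 0.0013 0.0011] cell now rel [[-0.0031  0.0013  0.0013]] toolx [ 0.9532 -0.3005 -0.0342] toolz [-0.0255  0.0327 -0.9991]
```

drive_tool(motion=[[[0.9,0.001,0,0.001,0],[0.9,0.002,0,0.001,0],[0.9,0.002,0,0.002,0],[0.9,0.002,0,0.002,0]]])

```text
time: 32.7
eef_pos: [0.4975, -0.2094, 0.0368]
orientation: [0.988, -0.152, -0.017, -0.015]
force: [-7.7, 3.4, 18.5]
gripper_width: 0.183
```

drive_tool(motion=[[[0.9,0.001,0,0.001,0],[0.9,0.001,0,0.001,0],[0.9,0.001,0,0.001,0]]])

```text
time: 32.95
eef_pos: [0.4975, -0.2094, 0.0369]
orientation: [0.988, -0.152, -0.019, -0.015]
force: [-4.2, 1.8, 13.1]
gripper_width: 0.183
```

```bash
python3 place.py 0.0 0.0
```

```text
t 32.95 q [-0.6281  0.3143  1.7945  0.0105  1.0793  1.2422] F [-4.2007  1.8031 13.0716] w 0.18333847326931885
turn -0.012488610407894474 shift [0.0022 0.0013 0.0009] cell now rel [[-0.0022  0.0013  0.001 ]] toolx [ 0.9533 -0.2993 -0.0411] toolz [-0.0321  0.0348 -0.9989]
```

The cell is on the floor with the knob at the wall (−x reaction). Releasing, then I'll press from above with shut fingers.

drive_tool(motion=[[[0.9,0,0,0,0],[0.5,0,0,0,0],[0.3,0,0,-0.001,0],[0.2,0,0,-0.002,0],[0.2,0,0,-0.01,0],[0.2,0,0,-0.03,0],[0.2,0,0,-0.035,0],[0.2,0,0,-0.035,0]]])

```text
time: 33.62
eef_pos: [0.5, -0.2117, 0.074]
orientation: [0.988, -0.152, -0.017, -0.014]
force: [0.8, 0.1, -0.0]
gripper_width: 0.404
```

```bash
python3 rel.py; python3 - <<'E'
from fit import *
q=[.4998,-.212,-.304]; H=fr(q,np.array([(0,0,.0565),(.017,0,.0565),(-.017,0,.0565)]))
g=eyes.grab_frame("scene"); print(proj("scene",H).ravel()+np.tile([1,.3],3))
for r in silhouettes("cell","scene")[:3]:
    ys,xs=np.nonzero(r["mask"]); print(r["score"],len(xs),xs.mean(),ys.mean(),xs.min(),xs.max(),ys.min(),ys.max())
E
```

```text
t 33.6167 q [-0.6288  0.2623  1.7738  0.0101  1.1477  1.2424] p [ 0.5    -0.2117  0.074 ] F [ 0.7567  0.1218 -0.0334]
toolx [ 0.9534 -0.2994 -0.037 ] toolz [-0.0287  0.0322 -0.9991] tilt 2.473800693193503 dir 131.66316571611134
[221.6311 209.0408 222.8075 213.1799 220.4789 204.9829]
0.27 1724 324.3897911832947 242.22737819025522 306 343 216 270
```

drive_tool(motion=[[[0.6,-0.003,-0.0015,0,0],[1,-0.003,-0.0015,0,0],[1,-0.003,-0.0015,0.005,0],[1,-0.003,-0.0015,0.01,0],[1,-0.003,-0.0015,0.014,0],[1,-0.003,-0.0015,0.016,0],[1,-0.003,-0.0015,0.016,0]]])

```text
time: 34.3
eef_pos: [0.495, -0.2073, 0.0549]
orientation: [0.988, -0.152, -0.019, -0.015]
force: [0.0, -0.9, 0.1]
gripper_width: -0.002
```

drive_tool(motion=[[[1,0,0,0.001,0],[1,0,0,0.002,0],[1,0,0,0.003,0],[1,0,0,0.003,0]]])

```text
time: 34.63
eef_pos: [0.4948, -0.2072, 0.0518]
orientation: [0.988, -0.152, -0.019, -0.015]
force: [0.2, -0.4, -0.2]
gripper_width: 0.0
```

```bash
python3 rel.py 0.4975 -0.2094 0.05
```

```text
t 34.6333 q [-0.6276  0.2847  1.7972  0.0104  1.1081  1.2431] p [ 0.4948 -0.2072  0.0518] F [ 0.1979 -0.4352 -0.2028]
toolx [ 0.9532 -0.2993 -0.0429] toolz [-0.0336  0.0359 -0.9988] tilt 2.819943596979132 dir 133.15123394446152
shift [0.0033 0.0014 0.0016]
```

drive_tool(motion=[[[1,0.003,0.0015,0,0],[1,0.003,0.0015,0.001,0],[1,0.003,0.0015,0.002,0],[1,0.003,0.0015,0.002,0]]])

```text
time: 34.97
eef_pos: [0.4974, -0.2096, 0.0497]
orientation: [0.988, -0.152, -0.019, -0.015]
force: [-0.0, 0.1, -0.1]
gripper_width: -0.002
```

drive_tool(motion=[[[1,0,0,0.001,0],[1,0,0,0.002,0],[1,0,0,0.002,0]]])

```text
time: 35.22
eef_pos: [0.4975, -0.2098, 0.049]
orientation: [0.988, -0.152, -0.019, -0.015]
force: [-3.3, 1.4, 9.9]
gripper_width: -0.003
```

drive_tool(motion=[[[1,0,0,0.001,0],[1,0,0,0.001,0],[1,0,0,0.001,0]]])

```text
time: 35.47
eef_pos: [0.4975, -0.2098, 0.049]
orientation: [0.988, -0.152, -0.019, -0.015]
force: [-3.2, 1.8, 7.6]
gripper_width: -0.001
```

drive_tool(motion=[[[1,0,0,0.001,0],[1,0,0,0.0015,0],[1,0,0,0.002,0],[1,0,0,0.002,0],[1,0,0,0.002,0],[1,0,0,0.002,0]]])

```text
time: 35.97
eef_pos: [0.4976, -0.2099, 0.0489]
orientation: [0.988, -0.151, -0.02, -0.015]
force: [-4.8, 3.4, 13.4]
gripper_width: -0.001
```

drive_tool(motion=[[[1,0,0,0.001,0],[1,0,0,0.002,0],[1,0,0,0.0025,0],[1,0,0,0.0025,0],[1,0,0,0.0025,0],[1,0,0,0.0025,0]]])

```text
time: 36.47
eef_pos: [0.4976, -0.2099, 0.0488]
orientation: [0.988, -0.151, -0.02, -0.015]
force: [-7.5, 3.5, 18.1]
gripper_width: -0.004
```

drive_tool(motion=[[[1,0,0,-0.005,0],[1,0,0,-0.02,0],[1,0,0,-0.06,0],[1,0,0,-0.1,0],[1,0,0,-0.14,0],[1,0,0,-0.15,0],[1,0,0,-0.15,0]]])

```text
time: 37.05
eef_pos: [0.5052, -0.2169, 0.2034]
orientation: [0.988, -0.151, -0.016, -0.013]
force: [0.5, -0.1, 0.3]
gripper_width: -0.0
```

drive_tool(motion=[[[1,-0.2,0.15,-0.05,0],[1,-0.2,0.15,-0.05,0],[1,-0.2,0.15,-0.05,0],[1,-0.2,0.15,-0.05,0],[1,-0.2,0.15,-0.05,0],[1,-0.2,0.15,-0.05,0],[1,-0.2,0.15,-0.05,0]]])

```text
time: 37.63
eef_pos: [0.2664, -0.3037, 0.2572]
orientation: [0.988, -0.154, -0.017, -0.012]
force: [0.1, 0.0, 0.3]
gripper_width: -0.001
```

```bash
python3 - <<'E'
from fit import *
q=[.4998,-.212,-.304]; H=fr(q,np.array([(0,0,.0565),(.017,0,.0565),(-.017,0,.0565)]))
k=9;big=[]
for n,(a,b,c,d) in {"top":(222,288,308,352),"scene":(178,244,200,244)}.items():
    g=np.mean([eyes.grab_frame(n).astype(float) for _ in range(3)],0)
    bias=np.array([.35,.35] if n=="top" else [1,.3]); print(n,"expect",(proj(n,H)+bias).ravel())
    for r in silhouettes("cell",n)[:3]:
        ys,xs=np.nonzero(r["mask"]); print(r["score"],len(xs),xs.mean(),ys.mean(),xs.min(),xs.max(),ys.min(),ys.max())
        if len(xs)<400:
            mm=r["mask"].astype(np.uint8); print(cv2.minAreaRect(np.c_[xs,ys].astype(np.float32)))
    v=cv2.resize(g[a:b,c:d,::-1],None,fx=k,fy=k,interpolation=cv2.INTER_CUBIC); big.append(np.clip(v*2,0,255).astype(np.uint8))
cv2.imwrite("pics/fin.png",np.hstack(big))
E
```

```text
top expect [329.6148 255.0534 331.6067 248.0954 327.6171 262.0375]
0.58 2408 327.97591362126246 254.77533222591362 304 353 219 291
0.44 122 329.5081967213115 254.63934426229508 324 334 247 261
((329.70001220703125, 254.4000244140625), (9.17060375213623, 14.862703323364258), 18.43494987487793)
scene expect [221.6311 209.0408 222.8075 213.1799 220.4789 204.9829]
```

View pics/fin.png

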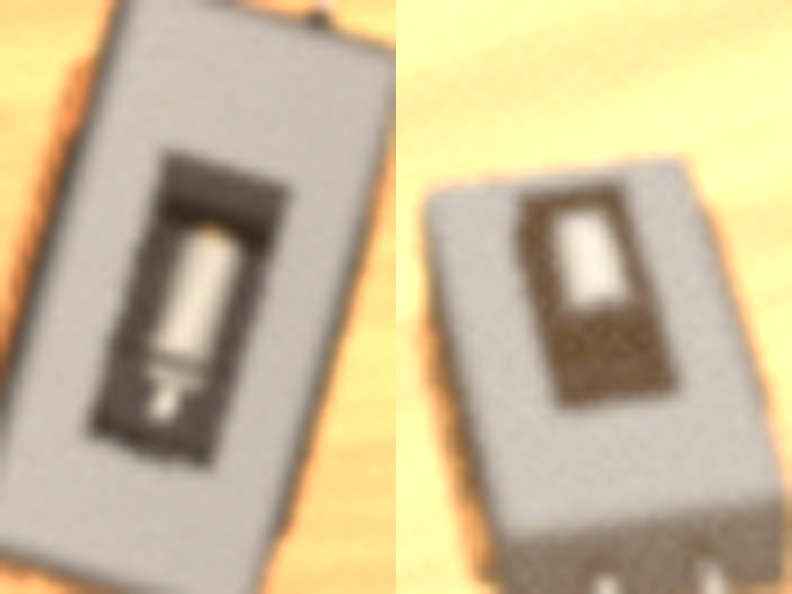

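The cell lies between the side rails. The knob is at the wall at about (212, 232) in the left half, and the flat end is at the contact at about (183, 360). The mask centre (329.6, 254.5) is within about 0.6 px of the expected home (329.6, 255.05). Handing in.

```bash
python3 -c "
from h import *
print(manip.finish_job())"
```

```text
the job is handed in; nothing more can be done
None
```

I put the short cell in the meter's battery holder, knob against the fixed wall, pressed it down and handed the job in at about 38 s of the 54 s. No verdict was reported.

- **Tilt:** The move commands can't tilt the tool. I leaned it about 33° by pushing past the arm's reach limit, gripped the cell from the front, then brought the tool back to near vertical the same way.
- **Grasp:** It took several tries. The fingertips were well behind where the stated tip reach put them (up to about 25 mm along the tool), so the jaws first closed above the cell. I then went by touch and the pictures.
- **Placing:** The knob first caught the flared lip of the wall. I moved it 2 mm toward the spring and lowered it to the floor, where the tool read up to 18 N.
- **Pressing:** With shut fingers I pressed straight down, with readings of 13.4 and then 18.1 N. It gave only about 0.1 mm, which suggests the cell was fully home.

**Last checks:**
- **Position:** In the top camera the cell's centre was about 0.6 px (1.5 mm) from the expected home spot and its direction agreed with the holder. The knob was at the wall and the arm was clear.
- **Not confirmed:** In the scene camera the network did not find the cell, though it shows in the picture. That it lies level is judged only from the stiff press and its length in the top view.
- **Other objects:** I did not measure the long cells, mallet or mug again at the end, but I noticed no contact with any of them.

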